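# Make up two pot-painting kits

### The arm

A 6-joint arm with a two-finger parallel gripper is mounted at the origin on the work surface. World frame = base frame: x ahead of the robot, y to its left, z up, the work surface at z = 0. Lengths are in m, angles in rad, forces in N, time in s.
With the tool pointing down it reaches from about 0.35 to 0.85 m from the base axis. Payload 8.1 kg.
Tool frame: the origin (TCP) lies on the mounting face of the last link; the fingertips stand 186 mm ahead of it and the grasp point (between the pads) lies 167 mm ahead of it; y points along the fingers, x is the direction in which the jaws open and shut, and the axes are right-handed (so a half turn about y gives the same grasp; the last joint's range is limited). The gripper opens to 93 mm and grips with 3 to 60 N. Pads are 15 mm wide; open, the fingers measure 128 mm over their backs; the gripper's body (75 mm by 188 mm) begins 65 mm behind the grasp point.
Start: joints at [-1.424, 0.13, 1.488, -0, 1.523, -0.085], TCP at [0.138, -0.584, 0.405] pointing down, gripper open.
Joint ranges: [-2.96, 2.96], [-0.89, 2.26], [0.02, 2.5], [-1.34, 4.48], [0, 2.73], [-2.66, 2.66]. Speed limits (rad/s): [2.39, 2.39, 2.79, 3.14, 3.14, 3.14].

### API

Orientations are given as a rotation vector (axis times angle).
In Python, from plant import robot, imaging gives the robot as it stands.
- The arm moves only by the shell command python3 -m inch 'ROWS' [OPENING] [FORCE]. ROWS is JSON, a list of rows, each an object of numbers: "x", "y", "z": the shift along the tool's x, y, z in mm; "twist": the turn about the tool's y in rad. In form: [{"x": .., "y": .., "z": .., "twist": ..}, ...]. A call has 1 to 12 rows; each row shifts and turns the commanded pose from where the row before left it, along the tool's axes as they then stand; what a row does not reach is not made up. A row lasts 1/10 s, in which the tool goes at most 50 mm and 8.59 degrees, less where a joint would pass 70% of its speed; a pose out of reach is approached as far as the arm can. A call with a gripper value outside its range is refused whole. OPENING is the gripper command: -1 is shut, 1 is fully open, values between are in proportion, set as the call begins (- or left out, the last holds). The fingers move at their own pace and stop on an object; FORCE is the grip in N (left out, the last holds). Time passes only in rows, so rows that do not move let the fingers close. It gives the time, the measured TCP pose, the force and the opening at its end, in the units of the state.
- robot.read_state(): the state, without advancing time (a new reading comes with each control period).
- imaging.read_camera(name): name is "side" or "top" or "wrist"; returns a dict with "color" (480x640x3 uint8, red, green, blue), "depth" (480x640 float32, m along the optical axis (not along the pixel's ray), 0 where there is no reading), "fx", "fy", "cx", "cy" (pixels), "rvec" (rotation vector, rad) and "tvec" (3), from world to camera coordinates, as OpenCV has them; the wrist camera has in their place "tool_from_camera" (4x4, takes a point from camera to tool coordinates, whose origin is the TCP and whose axes are the tool frame's). Camera axes: x right, y down, z forward; pixel columns grow to the right and rows downward; lengths in m; the calibration is good to about 2 mm. The wrist camera is an equidistant fisheye: a pixel r from the principal point sees the ray r / f radians off the axis. A picture is of the moment at which its call begins: read the wrist's pose just before it.
- robot.close_job(): hands the job in, once; it reports no verdict.
The state is a dict: "t": time; "q": joint angles; "dq": joint speeds; "joint_torque": joint torques, N m; "tool_pos": TCP position; "orientation": TCP orientation; "force": force on the tool from outside, world axes, zero at the start; "wrist_torque": the same for the moment, N m; "opening": finger opening in m.
Only numpy, scipy, OpenCV 4.12 (cv2) and the standard library are available. Lean on these libraries where they do the work, as an engineer would, in place of code of your own. Each camera call takes 0.05 s, during which the arm holds its last target.

### The job

Make up the two painters' kits from the stock on the table. The two-bay tray gets the mug in its longer bay and the tall glaze bottle in its shorter bay; the three-bay tray gets the vase in its longest bay (at one end), the short glaze bottle in the middle bay and the wooden stamp in the bay at the other end, every piece standing upright on the floor of its bay. Put the fired-clay mug and vase down without dropping them, and leave the drink can and the squat jar standing where they are.

Things in the scene. Friction and masses are not known exactly. Their poses are not given: they have to be found in the camera images.
- mug: Unpainted cream fired-clay mug, open, 62 mm outside diameter, 80 mm high, wall 4 mm; its loop handle points along its +y and reaches to 67 mm from the axis, its lowest edge 12 mm above the foot (it clears tray walls). At the start it stands with the handle towards world +y, within 0.25 rad. Origin: centre of the underside; z up. 0.15 to 0.31 kg.
- vase: Unpainted cream fired-clay bud vase, 80 mm high: foot 38 mm across, straight belly 52 mm across from 28 to 50 mm height, then a thin neck (24 mm) and a 32 mm lip. Origin: centre of the underside; z up. 0.10 to 0.21 kg.
- tall_bottle: Grey plastic glaze bottle with paper band and white cap, 115 mm high, 42 mm diameter, straight up to 84 mm; cap 26 mm across. Origin: centre of the underside; z up. 0.12 to 0.24 kg.
- short_bottle: The same kind of grey glaze bottle with white cap but only 75 mm high, 42 mm diameter, straight up to 44 mm; cap 26 mm across. Origin: centre of the underside; z up. 0.08 to 0.16 kg.
- stamp: Turned wooden texture stamp standing on its round foot, 80 mm high: foot 44 mm across and 16 mm high, straight handle 22 mm across from 24 to 66 mm height, 28 mm knob on top. Origin: centre of the underside; z up. 0.06 to 0.13 kg.
- two_bay_tray: Plywood tray fixed to the table, 98 mm (its x) by 176 mm (its y). Walls 4 mm thick, 15 mm above the table; floors 5 mm above the table. Origin: centre of the underside. Two bays in a row, each 90 mm along x, x = 0: long bay (100 mm along y) centred at y = +34 mm, short bay (64 mm) at y = -52 mm. Its +y is world +y within 0.25 rad.
- three_bay_tray: Plywood tray fixed to the table, 84 mm (its x) by 214 mm (its y). Walls 4 mm thick, 15 mm above the table; floors 5 mm above the table. Origin: centre of the underside. Three bays in a row, each 76 mm along x, x = 0: long end bay (76 mm along y) centred at y = +65 mm, middle bay (64 mm) at y = -9 mm, small end bay (58 mm) at y = -74 mm. Its +y is world +y within 0.25 rad.
- drink_can: Plain aluminium drink can, 64 mm diameter, 115 mm high, standing among the stock; not part of any kit, to be left standing. Origin: centre of the underside.
- jar: Squat grey glaze jar with a white lid, 52 mm diameter, 45 mm high, standing between the trays; not part of any kit, to be left standing. Origin: centre of the underside.

How it is judged:
At the end, for the whole second after the job is handed in: Each piece stands upright (0.12 rad), released and at rest, on its own bay's floor (within 4 mm), its axis off the bay centre at most (mm, tray x / y): mug 15.5/20.5, tall bottle 25.5/12.5, vase 18/18, short bottle 18.5/12.5, stamp 17.5/8.5: all within the walls (x of mug in the frame of two_bay_tray between -0.0155 and 0.0155 m and y of mug in the frame of two_bay_tray between 0.0135 and 0.0545 m and z of each of mug, tall_bottle in the frame of two_bay_tray below 0.009 m and angle between each of mug, tall_bottle, vase, short_bottle, stamp's own z axis and vertical below 0.12 rad and linear speed of each of mug, tall_bottle, vase, short_bottle, stamp below 0.02 m/s and x of tall_bottle in the frame of two_bay_tray between -0.0255 and 0.0255 m and y of tall_bottle in the frame of two_bay_tray between -0.0645 and -0.0395 m and x of vase in the frame of three_bay_tray between -0.018 and 0.018 m and y of vase in the frame of three_bay_tray between 0.047 and 0.083 m and z of each of vase, short_bottle, stamp in the frame of three_bay_tray below 0.009 m and x of short_bottle in the frame of three_bay_tray between -0.0185 and 0.0185 m and y of short_bottle in the frame of three_bay_tray between -0.0215 and 0.0035 m and x of stamp in the frame of three_bay_tray between -0.0175 and 0.0175 m and y of stamp in the frame of three_bay_tray between -0.0825 and -0.0655 m); the robot touches nothing.
It fails at once if the drink can or the squat jar is pushed more than 30 mm or tipped (distance of any of drink_can, jar from where it was at the start of the episode above 0.03 m or angle between any of drink_can, jar's own z axis and vertical above 0.3 rad).
It fails at once if the mug is dropped or knocked: it moves faster than 0.5 m/s while the fingers do not touch it (linear speed of mug above 0.5 m/s and contact force between the fingers and mug below 0.01 N).
It fails at once if the vase is dropped or knocked: it moves faster than 0.5 m/s while the fingers do not touch it (linear speed of vase above 0.5 m/s and contact force between the fingers and vase below 0.01 N).
It also fails if it takes over 131 s, if anything falls off the work surface, if the arm or the gripper's body presses on something with over 40 N, if the wrist force passes 120 N, or if a joint passes its speed limit or range.

## Working session

There is one attempt and no reset: what is moved stays moved. The work goes in short steps, Python scripts to look and compute and a shell command to move; the robot and the scene stay as the last step left them, time stands still between calls to the robot, and variables do not carry over. Pictures are saved under pics/ and viewed, and the job is handed in when it is done.

```bash
ls -la; mkdir -p pics; python3 - <<'E'
from plant import robot, imaging
import cv2
s=robot.read_state(); print(s)
for n in ("top","side","wrist"):
    c=imaging.read_camera(n); cv2.imwrite(f"pics/{n}0.png",c["color"][:,:,::-1])
    print(n,{k:v for k,v in c.items() if k not in("color","depth")}, (c["depth"]>0).mean())
    import pickle; pickle.dump(c,open(f"{n}0.pkl","wb"))
E
```

```text
total 12
drwxr-xr-x  3 agent agent 4096 Dec  7 02:56 .
drwxr-xr-x 23 root  root  4096 Dec  7 02:56 ..
drwxr-xr-x  2 agent agent 4096 Dec  7 02:56 pics
{'t': 0.0, 'q': array([-1.42440046e+00,  1.31145141e-01,  1.48927791e+00,  1.89077484e-06,
        1.52299331e+00, -8.54103124e-02]), 'dq': array([-0.00151931,  0.00026591, -0.00022101, -0.00092886,  0.00054328,
        0.00074808]), 'joint_torque': array([-8.54212904e-04, -5.59833956e+01, -4.91767001e+01,  7.68398121e-02,
        3.50223714e-02, -1.28027923e-04]), 'tool_pos': array([ 0.13782392, -0.58372003,  0.40369746]), 'orientation': array([-1.3086805 ,  1.03766766, -1.03545123]), 'force': array([-0.15306593,  0.46399955,  0.43783755]), 'wrist_torque': array([-0.03237104,  0.01672697,  0.02612084]), 'opening': 0.09277735065446023}
top {'fx': 621.8873228293504, 'fy': 621.8873228293504, 'cx': 320.2341215749883, 'cy': 244.31693000884414, 'rvec': array([ 2.19039979, -2.16449185,  0.06596696]), 'tvec': array([0.0089914 , 0.55460546, 1.24573496])} 0.9960123697916666
side {'fx': 459.4754402021012, 'fy': 459.4754402021012, 'cx': 316.4963757378838, 'cy': 231.87546796898468, 'rvec': array([ 2.17765261, -0.86393726,  0.37827033]), 'tvec': array([-0.39739723,  0.26822869,  0.52701234])} 0.9959407552083334
wrist {'fx': 371.64829954431775, 'fy': 371.64829954431775, 'cx': 323.04459137742276, 'cy': 246.83923405451273, 'tool_from_camera': array([[ 9.99999786e-01,  5.76611834e-04,  3.09901401e-04,
         1.39480096e-03],
       [-1.31475239e-04, -2.86852442e-01,  9.57974770e-01,
         1.98907155e-02],
       [ 6.41275562e-04, -9.57974605e-01, -2.86852305e-01,
         7.95693917e-02],
       [ 0.00000000e+00,  0.00000000e+00,  0.00000000e+00,
         1.00000000e+00]])} 0.9961490885416666
```

View pics/top0.png

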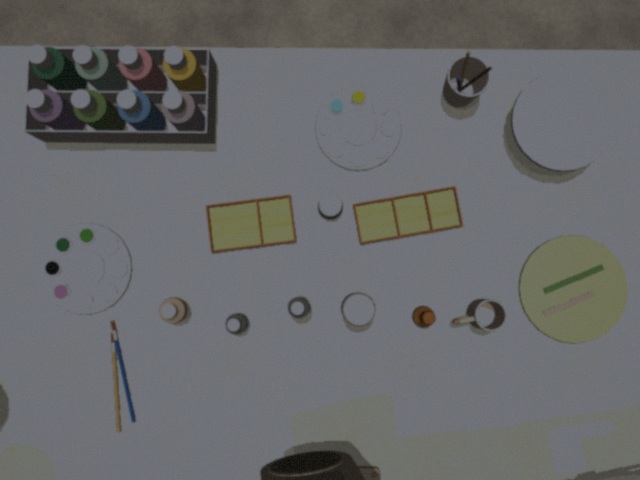

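View pics/side0.png

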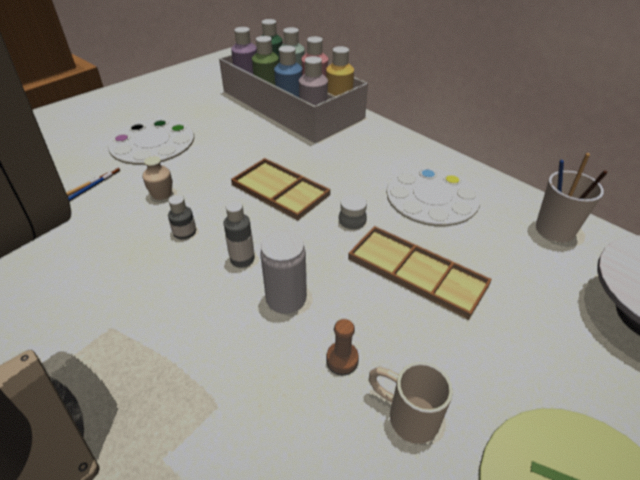

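View pics/wrist0.png

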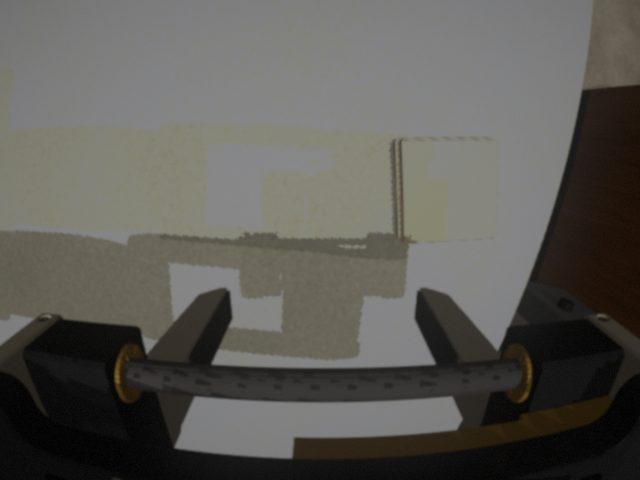

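```bash
cat > h.py <<'E'
import numpy as np, cv2, pickle
from scipy.spatial.transform import Rotation as R
def cam(n,live=False):
    if live:
        from plant import imaging; return imaging.read_camera(n)
    return pickle.load(open(f"{n}0.pkl","rb"))
def ext(c):
    M,_=cv2.Rodrigues(np.array(c["rvec"])); t=np.array(c["tvec"]); return M,t
def ray(c,uv):
    M,t=ext(c); uv=np.atleast_2d(uv).astype(float)
    d=np.c_[(uv[:,0]-c["cx"])/c["fx"],(uv[:,1]-c["cy"])/c["fy"],np.ones(len(uv))]
    return -M.T@t, d@M     # origin, directions (camera z=1)
def plane(c,uv,z):
    o,d=ray(c,uv); return o+d*((z-o[2])/d[:,2])[:,None]
def cloud(c):
    v,u=np.mgrid[:480,:640]; o,d=ray(c,np.c_[u.ravel(),v.ravel()])
    P=o+d*c["depth"].ravel()[:,None]; P[c["depth"].ravel()==0]=np.nan
    return P.reshape(480,640,3)
def tri(c1,uv1,c2,uv2):
    o1,d1=ray(c1,uv1);o2,d2=ray(c2,uv2);d1=d1[0]/np.linalg.norm(d1[0]);d2=d2[0]/np.linalg.norm(d2[0])
    A=np.c_[d1,-d2];s=np.linalg.lstsq(A,o2-o1,rcond=None)[0]
    p,q=o1+d1*s[0],o2+d2*s[1]; return (p+q)/2,np.linalg.norm(p-q)
E
python3 - <<'E'
from h import *
for n in("top","side"):
    c=cam(n);P=cloud(c);print(n,-ext(c)[0].T@ext(c)[1])
    X,Y,Z=P[...,0],P[...,1],P[...,2]
    tb=(X>.3)&(X<.6)&(abs(Y)<.4)&(abs(Z)<.02); print("table z med/std",np.nanmedian(Z[tb]),np.nanstd(Z[tb]))
    m=((Z>.010)&(X>.28)&(X<.75)&(abs(Y)<.42)).astype(np.uint8)
    k,l,st,ce=cv2.connectedComponentsWithStats(m)
    for i in range(1,k):
        if st[i,4]<80: continue
        s=l==i; zt=np.nanpercentile(Z[s],98); top=s&(Z>zt-.006)
        print(st[i],"ztop %.3f topcen %.4f %.4f  x %.3f-%.3f y %.3f-%.3f"%(zt,np.median(X[top]),np.median(Y[top]),*np.nanpercentile(X[s],[1,99]),*np.nanpercentile(Y[s],[1,99])))
E
for n in top side; do python3 - <<E
import cv2
i=cv2.imread("pics/${n}0.png")
i=cv2.convertScaleAbs(i,alpha=1.6)
r=i[170:350,140:520] if "$n"=="top" else i[130:460,120:520]
cv2.imwrite("pics/${n}0z.png",cv2.resize(r,None,fx=(2 if "$n"=="top" else 1.8),fy=(2 if "$n"=="top" else 1.8),interpolation=cv2.INTER_CUBIC))
E
done
```

```text
top [ 0.46127027 -0.00163916  1.28325784]
table z med/std -0.00018656101172243034 0.0034229081109879147
[519 145  26  22 343] ztop 0.079 topcen 0.7367 -0.4028  x 0.711-0.750 y -0.420--0.377
[353 186 111  59 767] ztop 0.020 topcen 0.6200 -0.1652  x 0.560-0.676 y -0.272--0.053
[206 195  91  58 647] ztop 0.020 topcen 0.6001 0.1449  x 0.539-0.654 y 0.068-0.250
[318 194  25  26 503] ztop 0.049 topcen 0.6336 -0.0032  x 0.609-0.654 y -0.028-0.021
[520 273  15  33 141] ztop 0.015 topcen 0.4709 -0.4096  x 0.437-0.499 y -0.420--0.394
[341 293  35  34 907] ztop 0.119 topcen 0.4252 -0.0597  x 0.397-0.457 y -0.088--0.028
[288 297  23  22 396] ztop 0.118 topcen 0.4275 0.0562  x 0.408-0.448 y 0.035-0.075
[160 298  28  26 580] ztop 0.083 topcen 0.4177 0.3073  x 0.394-0.442 y 0.282-0.330
[453 299  54  33 793] ztop 0.083 topcen 0.4188 -0.3134  x 0.389-0.448 y -0.343--0.251
[413 306  23  22 377] ztop 0.083 topcen 0.4106 -0.1959  x 0.390-0.432 y -0.210--0.175
[226 313  23  22 394] ztop 0.078 topcen 0.3923 0.1816  x 0.373-0.414 y 0.160-0.200
side [ 0.14795869 -0.42405324  0.55308252]
table z med/std -0.0
[... 212 characters left out ...]
194  28  41 825] ztop 0.074 topcen 0.3900 0.1779  x 0.370-0.409 y 0.159-0.191
[339 194  28  32 731] ztop 0.045 topcen 0.6296 -0.0060  x 0.606-0.652 y -0.028-0.017
[ 223  201   31   62 1418] ztop 0.114 topcen 0.4249 0.0527  x 0.405-0.441 y 0.034-0.066
[ 348  225  144   90 1267] ztop 0.015 topcen 0.6098 -0.1737  x 0.557-0.674 y -0.273--0.054
[ 260  231   47   79 3117] ztop 0.114 topcen 0.4231 -0.0610  x 0.393-0.450 y -0.091--0.035
[598 268  37  40 710] ztop 0.074 topcen 0.7337 -0.4040  x 0.709-0.750 y -0.420--0.375
[ 326  318   33   53 1159] ztop 0.079 topcen 0.4067 -0.1975  x 0.388-0.426 y -0.216--0.178
[ 368  362   85   78 3913] ztop 0.079 topcen 0.4144 -0.3162  x 0.385-0.444 y -0.345--0.255
```

View pics/top0z.png

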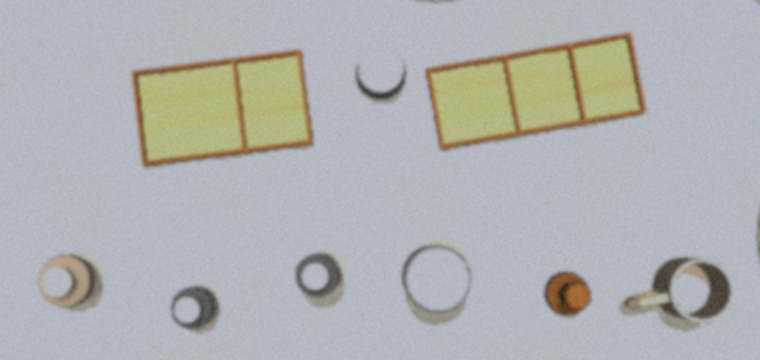

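View pics/side0z.png

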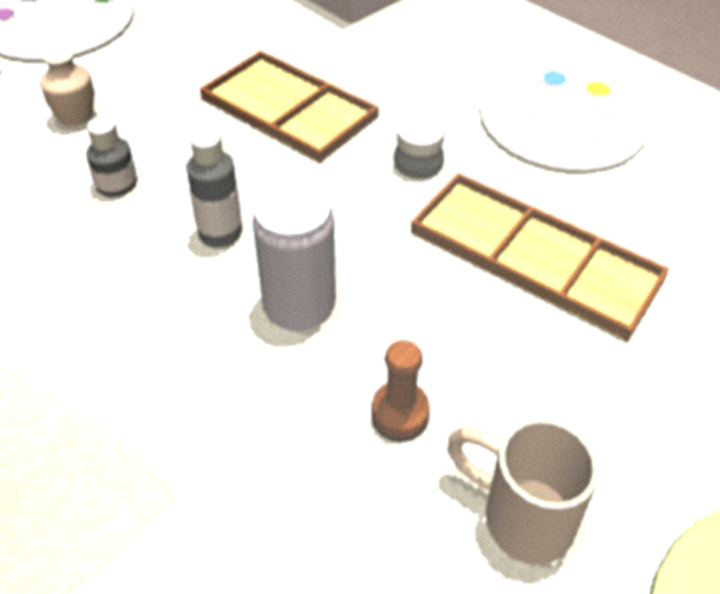

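```bash
python3 - <<'E'
from h import *
from plant import robot
s=robot.read_state(); M=R.from_rotvec(s["orientation"]).as_matrix(); print(np.round(M,4))
T=cam("top");S=cam("side")
obj=dict(mug=(.4188,-.3134,.080,62),vase=(.4177,.3073,.080,32),tall=(.4275,.0562,.115,26),short=(.3923,.1816,.075,26),stamp=(.4106,-.1959,.080,28),can=(.4252,-.0597,.115,60),jar=(.6336,-.0032,.045,52))
def top_slice(c,x,y,h):
    P=cloud(c).copy(); d=cv2.medianBlur(np.where(c["depth"]>0,c["depth"],9).astype(np.float32),5)
    c2=dict(c); c2["depth"]=d; P=cloud(c2)
    m=(P[...,2]>h-.006)&(abs(P[...,0]-x)<.042)&(abs(P[...,1]-y)<.036)
    k,l,st,ce=cv2.connectedComponentsWithStats(m.astype(np.uint8)); i=1+np.argmax(st[1:,4])
    cn,_=cv2.findContours((l==i).astype(np.uint8),cv2.RETR_EXTERNAL,cv2.CHAIN_APPROX_NONE)
    hull=cv2.convexHull(max(cn,key=len)); return hull[:,0,:].astype(float)
for n,(x,y,h,d) in obj.items():
    ht=top_slice(T,x,y,h); q=plane(T,ht,h)[:,:2]; cT,rT=cv2.minEnclosingCircle(q.astype(np.float32))
    hs=top_slice(S,x-.003,y-.003,h); q=plane(S,hs,h)[:,:2]; cS,rS=cv2.minEnclosingCircle(q.astype(np.float32))
    mt=cv2.minEnclosingCircle(ht.astype(np.float32))[0]
    bs=cv2.boundingRect(hs.astype(np.float32)); 
    e=cv2.fitEllipse(hs.astype(np.float32)) if len(hs)>5 else None
    p,g=tri(T,mt,S,e[0]) if e else (None,0)
    print(n,"T",np.round(cT,4),"d%.1f"%(2e3*rT),"S",np.round(cS,4),"d%.1f"%(2e3*rS),"tri",np.round(p,4),"gap%.1fmm"%(g*1e3), np.round(mt,1),np.round(e[0],1))
# trays
for c,n in((T,"top"),(S,"side")):
    hsv=cv2.cvtColor(c["color"],cv2.COLOR_RGB2HSV)
    P=cloud(c);roi=(P[...,0]>.52)&(P[...,0]<.7)&(abs(P[...,1])<.29)
    m=(roi&(hsv[...,1]>75)).astype(np.uint8)
    m=cv2.morphologyEx(m,cv2.MORPH_CLOSE,np.ones((3,3)))
    cn,_=cv2.findContours(m,cv2.RETR_EXTERNAL,cv2.CHAIN_APPROX_NONE)
    for k in cn:
        if cv2.contourArea(k)<1500: continue
        q=plane(c,k[:,0,:],.015)[:,:2].astype(np.float32)
        r=cv2.minAreaRect(q); print(n,"tray",np.round(r[0],4),np.round(np.array(r[1])*1e3,1),round(r[2],2))
        print("  corners px",cv2.approxPolyDP(cv2.convexHull(k),6,True)[:,0].tolist())
E
```

```text
[[ 2.297e-01 -2.000e-04  9.733e-01]
 [-9.733e-01  1.300e-03  2.297e-01]
 [-1.300e-03 -1.000e+00  1.000e-04]]
mug T [ 0.4058 -0.3333] d34.9 S [ 0.4136 -0.3145] d63.2 tri [ 0.4041 -0.324   0.1013] gap8.5mm [501.  321.5] [424.2 387.4]
vase T [0.4179 0.307 ] d28.7 S [0.4146 0.3021] d33.4 tri [0.4174 0.3081 0.076 ] gap0.6mm [168.1 310.9] [152.1 160.4]
tall T [0.4279 0.0556] d25.1 S [0.4238 0.0514] d29.1 tri [0.4271 0.0561 0.11  ] gap1.4mm [297.4 307.8] [233.9 206.6]
short T [0.3928 0.181 ] d25.5 S [0.3902 0.1765] d28.5 tri [0.392  0.1819 0.0703] gap1.2mm [233.4 324.6] [175.9 199.5]
stamp T [ 0.4115 -0.1949] d25.5 S [ 0.4064 -0.1983] d26.3 tri [ 0.4105 -0.1955  0.073 ] gap1.7mm [428.6 317.6] [343.9 327.1]
can T [ 0.4263 -0.0597] d58.9 S [ 0.4224 -0.0618] d60.5 tri [ 0.4254 -0.0595  0.1107] gap1.7mm [359.1 309.5] [282.  245.5]
jar T [ 0.6327 -0.0036] d46.3 S [ 0.6276 -0.0069] d49.6 tri [ 0.6331 -0.0033  0.0395] gap1.0mm [330.2 204.6] [353.3 202.3]
top tray [0.5964 0.1593] [ 98.5 175.2] 7.96
  corners px [[290, 196], [295, 241], [211, 250], [206, 206]]
top tray [ 0.6172 -0.1622] [ 83.9 212.9] 10.81
  corners px [[455, 188], [462, 225], [360, 243], [354, 204]]
side tray [ 0.6086 -0.1661] [ 94.  213.3] 10.43
  corners px [[349, 252], [376, 227], [490, 281], [467, 318]]
side tray [0.5884 0.151 ] [107.7 183.4] 7.65
  corners px [[232, 178], [266, 159], [329, 190], [296, 218]]
```

```bash
python3 - <<'E'
from h import *
T=cam("top")
print(plane(T,[[506.5,315],[488,299],[488,331],[486,315]],.08).round(4))
P=cloud(T); m=(P[...,2]>.02)&(abs(P[...,0]-.418)<.05)&(P[...,1]<-.24)&(P[...,1]>-.36)
ys,xs=np.nonzero(m)
for x in range(xs.min(),xs.max()+1): print(x,ys[xs==x].min(),ys[xs==x].max(),end="; ")
i=cv2.convertScaleAbs(T["color"][285:345,440:520,::-1],alpha=1.6); cv2.imwrite("pics/mugz.png",cv2.resize(i,None,fx=8,fy=8,interpolation=cv2.INTER_CUBIC))
E
```

```text
[[ 0.4183 -0.344   0.08  ]
 [ 0.4484 -0.3088  0.08  ]
 [ 0.3874 -0.3084  0.08  ]
 [ 0.4178 -0.3048  0.08  ]]
453 320 322; 454 319 323; 455 319 323; 456 318 323; 457 318 323; 458 318 323; 459 317 323; 460 317 323; 461 318 323; 462 318 323; 463 318 323; 464 317 322; 465 317 322; 466 317 322; 467 316 322; 468 312 322; 469 308 321; 470 307 321; 471 305 322; 472 304 324; 473 303 324; 474 302 325; 475 301 326; 476 301 327; 477 300 327; 478 300 328; 479 299 327; 480 299 328; 481 299 328; 482 299 329; 483 299 329; 484 299 329; 485 299 329; 486 299 330; 487 299 330; 488 299 330; 489 299 330; 490 299 331; 491 299 331; 492 299 330; 493 300 330; 494 300 330; 495 300 330; 496 300 330; 497 301 329; 498 301 329; 499 302 329; 500 303 328; 501 303 327; 502 304 326; 503 305 325; 504 307 324; 505 308 322; 506 311 320;
```

View pics/mugz.png

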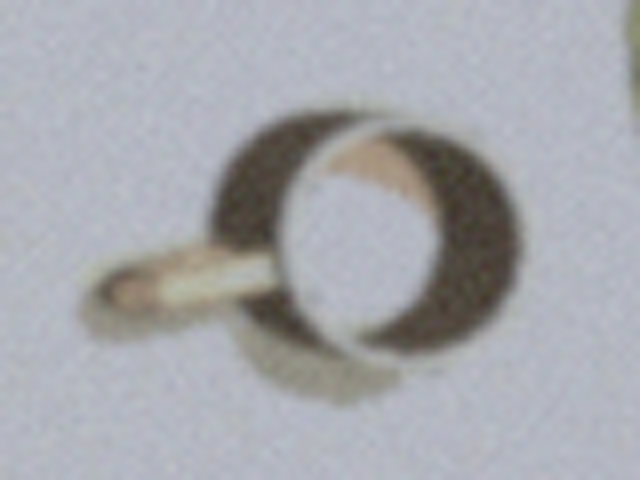

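```bash
python3 -m inch '[{"twist":-0.137},{"twist":-0.137},{"twist":-0.137},{"twist":-0.137},{"twist":-0.137},{"twist":-0.137},{"twist":-0.137},{"twist":-0.137},{"twist":-0.137},{"twist":-0.137},{"twist":-0.137},{}]' 1 20
cat >> h.py <<'E'
GP=np.array([0,.167,0])
def st():
    from plant import robot
    s=robot.read_state(); return s,np.array(s["tool_pos"]),R.from_rotvec(s["orientation"]).as_matrix()
def go(x,y,z):
    "rows-sum (mm, tool axes) to bring grasp point to world x,y,z"
    s,p,M=st(); g=p+M@GP; d=M.T@(np.array([x,y,z])-g)
    print("t %.2f grasp"%s["t"],g.round(4),"yaw %.3f tilt %.4f"%(np.arctan2(M[1,0],M[0,0]),np.arccos(-M[2,1])),"op %.4f F"%s["opening"],np.round(s["force"],1),"-> tool mm",(d*1e3).round(1))
E
python3 -c "
from h import *
go(.418,-.3126,.18)"
```

```text
t 0.15 grasp [ 0.1378 -0.5836  0.237 ] yaw -1.339 tilt 0.0013 op 0.0932 F [ 0.8 -0.1 -0.2] -> tool mm [-199.3   57.3  334.9]$[0]: bad value
```

```bash
python3 -m inch '[{"x":0,"y":0,"z":0,"twist":-0.14}]' 1 20; python3 -m inch '[{"x":0,"y":0,"z":0}]'
```

```text
t: 0.25
tool_pos: [0.1378, -0.5838, 0.4042]
orientation: [-1.362, 0.931, -0.93]
force: [-0.2, 0.4, 0.4]
opening: 0.0929$[0]: bad value
```

```bash
python3 -m inch '[{"x":0,"y":0,"z":0,"twist":-0.136},{"x":0,"y":0,"z":0,"twist":-0.136},{"x":0,"y":0,"z":0,"twist":-0.136},{"x":0,"y":0,"z":0,"twist":-0.136},{"x":0,"y":0,"z":0,"twist":-0.136},{"x":0,"y":0,"z":0,"twist":-0.136},{"x":0,"y":0,"z":0,"twist":-0.136},{"x":0,"y":0,"z":0,"twist":-0.136},{"x":0,"y":0,"z":0,"twist":-0.136},{"x":0,"y":0,"z":0,"twist":-0.136},{"x":0,"y":0,"z":0,"twist":0}]' 
python3 -c "
from h import *
go(.418,-.3126,.18)"
```

```text
t: 1.35
tool_pos: [0.1378, -0.5839, 0.4043]
orientation: [-1.566, -0.128, 0.128]
force: [-0.0, 0.4, -0.4]
opening: 0.0929
t 1.35 grasp [ 0.1378 -0.5838  0.2373] yaw 0.163 tilt 0.0007 op 0.0929 F [-0.   0.4 -0.4] -> tool mm [320.5  57.5 222. ]
```

```bash
python3 -m inch '[{"x":32,"y":2,"z":22,"twist":0},{"x":32,"y":2,"z":22,"twist":0},{"x":32,"y":2,"z":22,"twist":0},{"x":32,"y":2,"z":22,"twist":0},{"x":32,"y":2,"z":22,"twist":0},{"x":32,"y":2,"z":22,"twist":0},{"x":32,"y":2,"z":22,"twist":0},{"x":32,"y":2,"z":22,"twist":0},{"x":32,"y":2,"z":22,"twist":0},{"x":32,"y":2,"z":22,"twist":0},{"x":0,"y":0,"z":0,"twist":0},{"x":0,"y":0,"z":0,"twist":0}]' 
cat >> h.py <<'E'
def wrist():
    s,p,M=st()
    from plant import imaging
    c=imaging.read_camera("wrist"); c["p"]=p;c["M"]=M; return c
def wray(c,uv):
    uv=np.atleast_2d(uv).astype(float); v=(uv-[c["cx"],c["cy"]])/c["fx"]; th=np.linalg.norm(v,axis=1); k=np.where(th>1e-9,np.sin(th)/np.maximum(th,1e-9),1)
    d=np.c_[v*k[:,None],np.cos(th)]; A=c["tool_from_camera"]
    return c["p"]+c["M"]@A[:3,3], d@A[:3,:3].T@c["M"].T
def wplane(c,uv,z):
    o,d=wray(c,uv); return o+d*((z-o[2])/d[:,2])[:,None]
def wproj(c,P):
    A=c["tool_from_camera"]; q=((np.atleast_2d(P)-c["p"])@c["M"]-A[:3,3])@A[:3,:3]
    r=np.linalg.norm(q[:,:2],axis=1); th=np.arctan2(r,q[:,2]); return q[:,:2]/r[:,None]*(th*c["fx"])[:,None]+[c["cx"],c["cy"]]
E
python3 -c "
from h import *
go(.418,-.3126,.05)
c=wrist()
i=cv2.convertScaleAbs(c['color'][:,:,::-1],alpha=1.5)
for z,r in((0.08,.031),(0,.031)):
  a=np.linspace(0,2*np.pi,90); P=np.c_[.418+r*np.cos(a),-.3126+r*np.sin(a),0*a+z]
  for u in wproj(c,P): cv2.circle(i,tuple(int(k) for k in u),1,(0,0,255) if z else (255,0,0),-1)
cv2.imwrite('pics/w1.png',i)"
```

```text
t: 2.55
tool_pos: [0.4188, -0.3149, 0.3845]
orientation: [-1.567, -0.125, 0.126]
force: [-0.6, -0.7, 0.0]
opening: 0.0928
t 2.55 grasp [ 0.4187 -0.3149  0.2175] yaw 0.160 tilt 0.0006 op 0.0928 F [-0.6 -0.7  0. ] -> tool mm [ -0.2 167.5   2.4]
```

View pics/w1.png

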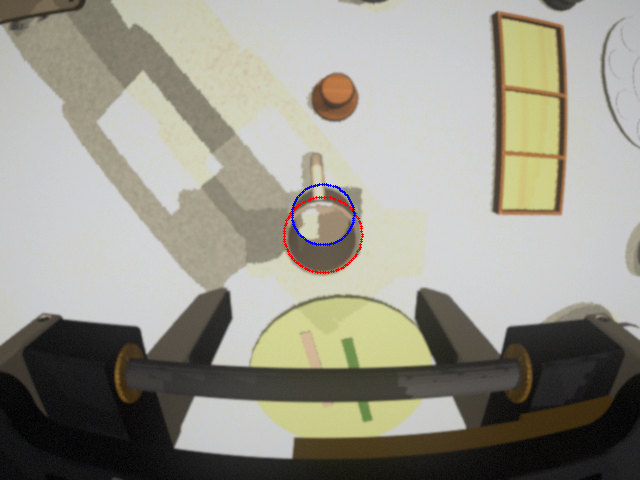

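```bash
python3 -m inch '[{"x":0,"y":35,"z":1,"twist":0},{"x":0,"y":35,"z":1,"twist":0},{"x":0,"y":35,"z":0,"twist":0},{"x":0,"y":35,"z":0,"twist":0},{"x":0,"y":17,"z":0,"twist":0},{"x":0,"y":10,"z":0,"twist":0},{"x":0,"y":0,"z":0,"twist":0},{"x":0,"y":0,"z":0,"twist":0}]' 1 25
python3 -c "
from h import *
go(.418,-.3126,.05)"
python3 -m inch '[{"x":0,"y":0,"z":0,"twist":0},{"x":0,"y":0,"z":0,"twist":0},{"x":0,"y":0,"z":0,"twist":0},{"x":0,"y":0,"z":0,"twist":0},{"x":0,"y":0,"z":0,"twist":0},{"x":0,"y":0,"z":0,"twist":0},{"x":0,"y":0,"z":0,"twist":0},{"x":0,"y":0,"z":0,"twist":0}]' -1 25
```

```text
t: 3.4
tool_pos: [0.4181, -0.3144, 0.2188]
orientation: [-1.568, -0.126, 0.125]
force: [-1.3, -0.0, 0.5]
opening: 0.093
t 3.40 grasp [ 0.4183 -0.3146  0.0518] yaw 0.160 tilt 0.0014 op 0.0930 F [-1.3 -0.   0.5] -> tool mm [0.  1.8 2. ]
t: 4.2
tool_pos: [0.4182, -0.3136, 0.2181]
orientation: [-1.567, -0.127, 0.126]
force: [-2.1, 1.3, 5.4]
opening: 0.0614
```

```bash
cat >> h.py <<'E'
def bay(t,y):
    (cx,cy,th)={"2":(.5964,.1593,.139),"3":(.6172,-.1622,.189)}[t]
    return cx-np.sin(th)*y, cy+np.cos(th)*y
BAYS=dict(mug=bay("2",.034),tall=bay("2",-.052),vase=bay("3",.065),short=bay("3",-.009),stamp=bay("3",-.074))
E
python3 -m inch '[{"x":0,"y":-5,"z":0,"twist":0},{"x":0,"y":-10,"z":0,"twist":0},{"x":0,"y":-20,"z":0,"twist":0},{"x":0,"y":-25,"z":0,"twist":0},{"x":0,"y":-25,"z":0,"twist":0},{"x":0,"y":-25,"z":0,"twist":0},{"x":0,"y":-15,"z":0,"twist":0},{"x":0,"y":-5,"z":0,"twist":0},{"x":0,"y":0,"z":0,"twist":0}]'
python3 -c "
from h import *
print(BAYS)
go(*BAYS['mug'],.18)"
```

```text
t: 5.1
tool_pos: [0.4182, -0.3136, 0.3481]
orientation: [-1.568, -0.127, 0.126]
force: [-0.0, -0.8, -2.4]
opening: 0.0613
{'mug': (np.float64(0.5916892038125887), np.float64(0.1929720715026663)), 'tall': (np.float64(0.6036047471101584), np.float64(0.1078015377018045)), 'vase': (np.float64(0.6049880082290853), np.float64(-0.09835748080638491)), 'short': (np.float64(0.6188908911682804), np.float64(-0.17103973342680825)), 'stamp': (np.float64(0.6311028829391951), np.float64(-0.23488225262042334))}
t 5.10 grasp [ 0.4184 -0.3137  0.1811] yaw 0.161 tilt 0.0010 op 0.0613 F [-0.  -0.8 -2.4] -> tool mm [252.3   0.9 472.3]
```

```bash
python3 -m inch '[{"x":5,"y":0,"z":10,"twist":0},{"x":10,"y":0,"z":20,"twist":0},{"x":16,"y":0,"z":30,"twist":0},{"x":16,"y":0,"z":30,"twist":0},{"x":16,"y":0,"z":30,"twist":0},{"x":16,"y":0,"z":30,"twist":0},{"x":16,"y":0,"z":30,"twist":0},{"x":16,"y":0,"z":30,"twist":0},{"x":16,"y":0,"z":30,"twist":0},{"x":16,"y":0,"z":30,"twist":0}]'
python3 -m inch '[{"x":16,"y":0,"z":30,"twist":0},{"x":16,"y":0,"z":30,"twist":0},{"x":16,"y":0,"z":30,"twist":0},{"x":16,"y":0,"z":30,"twist":0},{"x":16,"y":0,"z":30,"twist":0},{"x":16,"y":0,"z":30,"twist":0},{"x":9,"y":0,"z":15,"twist":0},{"x":4,"y":0,"z":7,"twist":0},{"x":0,"y":0,"z":0,"twist":0},{"x":0,"y":0,"z":0,"twist":0},{"x":0,"y":0,"z":0,"twist":0}]'
python3 -c "
from h import *
go(*BAYS['mug'],.055)
c=wrist()
i=cv2.convertScaleAbs(c['color'][:,:,::-1],alpha=1.5)
for t in '23':
  th={'2':.139,'3':.189}[t]; hx,hy={'2':(.049,.088),'3':(.042,.107)}[t]; c0=np.array(bay(t,0))
  k=np.linspace(-1,1,40); L=np.r_[np.c_[k*hx,0*k+hy],np.c_[k*hx,0*k-hy],np.c_[0*k+hx,k*hy],np.c_[0*k-hx,k*hy]]
  Q=L@np.array([[np.cos(th),np.sin(th)],[-np.sin(th),np.cos(th)]])+c0
  for u in wproj(c,np.c_[Q,np.full(len(Q),.015)]):
    if abs(u).max()<2000: cv2.circle(i,tuple(int(k) for k in u),1,(0,0,255),-1)
cv2.imwrite('pics/w2.png',i)"
```

```text
t: 6.1
tool_pos: [0.5156, -0.0219, 0.3459]
orientation: [-1.566, -0.124, 0.129]
force: [0.1, 0.1, -2.0]
opening: 0.061
t: 7.2
tool_pos: [0.591, 0.1918, 0.3474]
orientation: [-1.567, -0.125, 0.126]
force: [0.6, -1.3, -2.6]
opening: 0.061
t 7.20 grasp [0.5909 0.1917 0.1804] yaw 0.160 tilt 0.0007 op 0.0610 F [ 0.6 -1.3 -2.6] -> tool mm [  1.1 125.4   1.1]
```

View pics/w2.png

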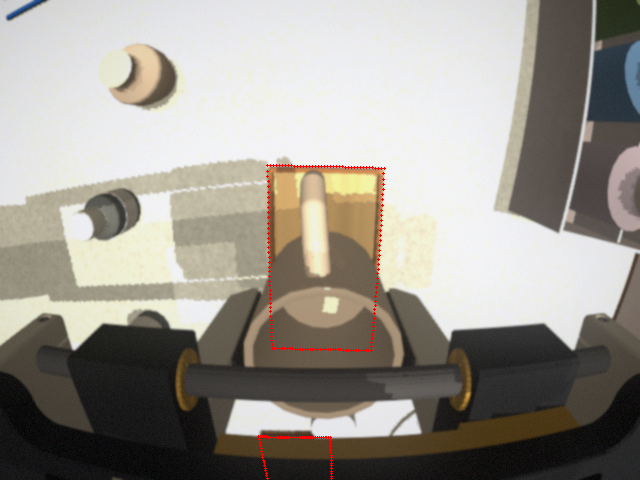

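```bash
python3 -m inch '[{"x":1,"y":10,"z":1,"twist":0},{"x":0,"y":25,"z":0,"twist":0},{"x":0,"y":25,"z":0,"twist":0},{"x":0,"y":25,"z":0,"twist":0},{"x":0,"y":20,"z":0,"twist":0},{"x":0,"y":10,"z":0,"twist":0},{"x":0,"y":5,"z":0,"twist":0},{"x":0,"y":2,"z":0,"twist":0},{"x":0,"y":0,"z":0,"twist":0},{"x":0,"y":0,"z":0,"twist":0}]'
python3 -c "
from h import *
go(*BAYS['mug'],.0561)"
```

```text
t: 8.25
tool_pos: [0.5926, 0.194, 0.227]
orientation: [-1.567, -0.128, 0.125]
force: [0.1, -0.5, -2.9]
opening: 0.0613
t 8.25 grasp [0.5929 0.1941 0.06  ] yaw 0.161 tilt 0.0020 op 0.0613 F [ 0.1 -0.5 -2.9] -> tool mm [-1.4  3.9 -0.9]
```

```bash
python3 -m inch '[{"x":0,"y":1,"z":0,"twist":0},{"x":0,"y":1,"z":0,"twist":0},{"x":0,"y":0,"z":0,"twist":0},{"x":0,"y":0,"z":0,"twist":0}]'; python3 -m inch '[{"x":0,"y":1,"z":0,"twist":0},{"x":0,"y":0,"z":0,"twist":0},{"x":0,"y":0,"z":0,"twist":0}]'; python3 -m inch '[{"x":0,"y":1,"z":0,"twist":0},{"x":0,"y":0,"z":0,"twist":0},{"x":0,"y":0,"z":0,"twist":0}]'
```

```text
t: 8.65
tool_pos: [0.592, 0.1939, 0.2238]
orientation: [-1.567, -0.126, 0.127]
force: [-0.2, 0.4, -1.9]
opening: 0.061
t: 8.95
tool_pos: [0.5922, 0.194, 0.2231]
orientation: [-1.567, -0.127, 0.126]
force: [-0.8, 0.5, 2.0]
opening: 0.0612
t: 9.25
tool_pos: [0.5922, 0.194, 0.2231]
orientation: [-1.567, -0.127, 0.126]
force: [-6.1, -2.1, 10.9]
opening: 0.0611
```

```bash
python3 -m inch '[{"x":0,"y":-1,"z":0,"twist":0},{"x":0,"y":0,"z":0,"twist":0},{"x":0,"y":0,"z":0,"twist":0},{"x":0,"y":0,"z":0,"twist":0},{"x":0,"y":0,"z":0,"twist":0}]' 0.9
python3 -m inch '[{"x":0,"y":-10,"z":0,"twist":0},{"x":0,"y":-20,"z":0,"twist":0},{"x":0,"y":-40,"z":0,"twist":0},{"x":0,"y":-40,"z":0,"twist":0},{"x":0,"y":-20,"z":0,"twist":0},{"x":0,"y":0,"z":0,"twist":0}]'
python3 -c "
from h import *
c=wrist();cv2.imwrite('pics/w3.png',cv2.convertScaleAbs(c['color'][:,:,::-1],alpha=1.5))
go(.428,.0556,.19)"
```

```text
t: 9.75
tool_pos: [0.592, 0.1939, 0.2225]
orientation: [-1.567, -0.126, 0.127]
force: [0.2, -1.5, 0.1]
opening: 0.0879
t: 10.35
tool_pos: [0.5933, 0.1942, 0.3585]
orientation: [-1.566, -0.133, 0.12]
force: [0.5, -0.1, 0.4]
opening: 0.0882
t 10.40 grasp [0.5934 0.1943 0.1885] yaw 0.161 tilt 0.0048 op 0.0884 F [-0.2 -0.   0.2] -> tool mm [-185.5   -2.4 -110.3]
```

View pics/w3.png

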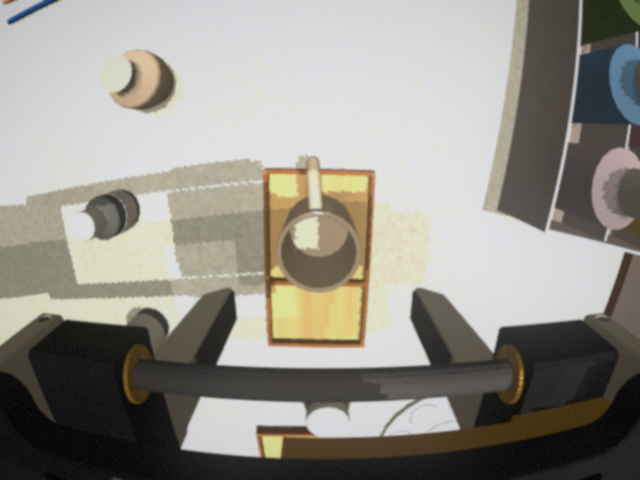

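```bash
python3 -m inch '[{"x":-15,"y":0,"z":-9,"twist":0},{"x":-31,"y":0,"z":-18,"twist":0},{"x":-31,"y":0,"z":-18,"twist":0},{"x":-31,"y":0,"z":-18,"twist":0},{"x":-31,"y":0,"z":-18,"twist":0},{"x":-31,"y":0,"z":-18,"twist":0},{"x":-15,"y":0,"z":-11,"twist":0},{"x":0,"y":0,"z":0,"twist":0},{"x":0,"y":0,"z":0,"twist":0}]' 1
cat >> h.py <<'E'
def look(name,circs):
    c=wrist(); i=cv2.convertScaleAbs(c['color'][:,:,::-1],alpha=1.5); a=np.linspace(0,2*np.pi,60)
    for x,y,z,r in circs:
        for u in wproj(c,np.c_[x+r*np.cos(a),y+r*np.sin(a),0*a+z]):
            if abs(u).max()<2000: cv2.circle(i,tuple(int(k) for k in u),1,(0,0,255),-1)
    cv2.imwrite(f'pics/{name}.png',i)
E
python3 -c "
from h import *
go(.428,.0556,.06)
look('w4',[(.428,.0556,.115,.013),(.428,.0556,.084,.021),(.4263,-.0597,.115,.032),(.393,.181,.075,.013)])"
```

```text
t: 11.3
tool_pos: [0.427, 0.0557, 0.3518]
orientation: [-1.567, -0.125, 0.126]
force: [-0.3, 0.5, 0.7]
opening: 0.0927
t 11.30 grasp [0.4268 0.0558 0.1848] yaw 0.160 tilt 0.0009 op 0.0927 F [-0.3  0.5  0.7] -> tool mm [  1.2 124.8  -0.4]
```

View pics/w4.png

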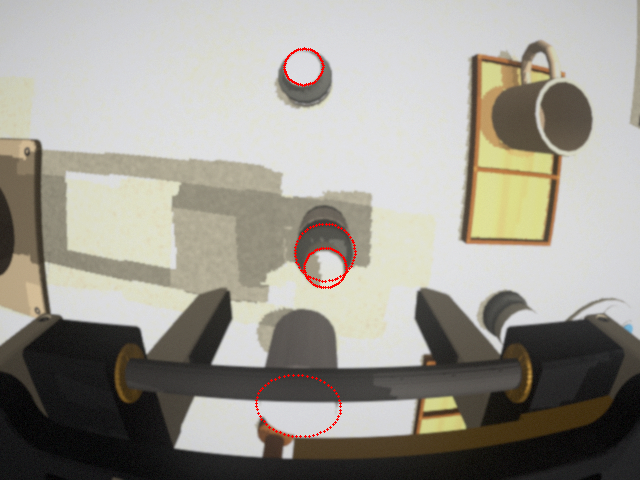

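```bash
python3 -m inch '[{"x":1,"y":15,"z":0,"twist":0},{"x":0,"y":35,"z":0,"twist":0},{"x":0,"y":35,"z":0,"twist":0},{"x":0,"y":25,"z":0,"twist":0},{"x":0,"y":12,"z":0,"twist":0},{"x":0,"y":3,"z":0,"twist":0},{"x":0,"y":0,"z":0,"twist":0},{"x":0,"y":0,"z":0,"twist":0}]' 1 25
python3 -m inch '[{"x":0,"y":0,"z":0,"twist":0},{"x":0,"y":0,"z":0,"twist":0},{"x":0,"y":0,"z":0,"twist":0},{"x":0,"y":0,"z":0,"twist":0},{"x":0,"y":0,"z":0,"twist":0},{"x":0,"y":0,"z":0,"twist":0},{"x":0,"y":0,"z":0,"twist":0},{"x":0,"y":0,"z":0,"twist":0},{"x":0,"y":0,"z":0,"twist":0}]' -1 25
python3 -c "
from h import *
go(.428,.0556,.06)"
```

```text
t: 12.15
tool_pos: [0.429, 0.056, 0.2292]
orientation: [-1.567, -0.128, 0.125]
force: [0.0, -0.2, 0.1]
opening: 0.0928
t: 13.05
tool_pos: [0.428, 0.0558, 0.2277]
orientation: [-1.567, -0.126, 0.127]
force: [0.8, 0.5, -1.0]
opening: 0.0418
t 13.05 grasp [0.4279 0.0558 0.0607] yaw 0.161 tilt 0.0003 op 0.0418 F [ 0.8  0.5 -1. ] -> tool mm [ 0.   0.7 -0.2]
```

```bash
python3 -m inch '[{"x":0,"y":-5,"z":0,"twist":0},{"x":0,"y":-15,"z":0,"twist":0},{"x":0,"y":-20,"z":0,"twist":0},{"x":0,"y":-15,"z":0,"twist":0},{"x":0,"y":-5,"z":0,"twist":0},{"x":0,"y":0,"z":0,"twist":0},{"x":0,"y":0,"z":0,"twist":0}]'
python3 -c "
from h import *
go(*BAYS['tall'],.12)"
```

```text
t: 13.75
tool_pos: [0.4278, 0.0558, 0.287]
orientation: [-1.567, -0.126, 0.127]
force: [-1.1, -0.7, -1.5]
opening: 0.0416
t 13.75 grasp [0.4276 0.0558 0.12  ] yaw 0.161 tilt 0.0009 op 0.0416 F [-1.1 -0.7 -1.5] -> tool mm [ 1.82e+02 -1.00e-01  2.31e+01]
```

```bash
python3 -m inch '[{"x":7,"y":0,"z":1,"twist":0},{"x":20,"y":0,"z":2,"twist":0},{"x":30,"y":0,"z":4,"twist":0},{"x":30,"y":0,"z":4,"twist":0},{"x":30,"y":0,"z":4,"twist":0},{"x":30,"y":0,"z":4,"twist":0},{"x":20,"y":0,"z":3,"twist":0},{"x":10,"y":0,"z":1,"twist":0},{"x":5,"y":0,"z":0,"twist":0},{"x":0,"y":0,"z":0,"twist":0},{"x":0,"y":0,"z":0,"twist":0},{"x":0,"y":0,"z":0,"twist":0}]'
python3 -c "
from h import *
go(*BAYS['tall'],.0657)"
```

```text
t: 14.95
tool_pos: [0.6034, 0.1075, 0.2878]
orientation: [-1.567, -0.126, 0.127]
force: [0.3, -0.8, -1.6]
opening: 0.0418
t 14.95 grasp [0.6034 0.1075 0.1208] yaw 0.161 tilt 0.0003 op 0.0418 F [ 0.3 -0.8 -1.6] -> tool mm [ 0.3 55.1  0.3]
```

```bash
python3 -m inch '[{"x":0,"y":10,"z":0,"twist":0},{"x":0,"y":18,"z":0,"twist":0},{"x":0,"y":15,"z":0,"twist":0},{"x":0,"y":6,"z":0,"twist":0},{"x":0,"y":3,"z":0,"twist":0},{"x":0,"y":1,"z":0,"twist":0},{"x":0,"y":0,"z":0,"twist":0},{"x":0,"y":0,"z":0,"twist":0}]';  python3 -m inch '[{"x":0,"y":1,"z":0,"twist":0},{"x":0,"y":0,"z":0,"twist":0},{"x":0,"y":0,"z":0,"twist":0}]'; python3 -m inch '[{"x":0,"y":1,"z":0,"twist":0},{"x":0,"y":0,"z":0,"twist":0},{"x":0,"y":0,"z":0,"twist":0}]'
```

```text
t: 15.75
tool_pos: [0.6044, 0.1078, 0.2356]
orientation: [-1.567, -0.128, 0.125]
force: [-1.1, -0.1, -0.9]
opening: 0.0417
t: 16.05
tool_pos: [0.6041, 0.1077, 0.2339]
orientation: [-1.567, -0.127, 0.126]
force: [-0.2, -0.3, -0.9]
opening: 0.0416
t: 16.35
tool_pos: [0.604, 0.1077, 0.2328]
orientation: [-1.567, -0.126, 0.126]
force: [0.6, 0.7, -1.3]
opening: 0.0418
```

```bash
python3 -m inch '[{"x":0,"y":1,"z":0,"twist":0},{"x":0,"y":0,"z":0,"twist":0},{"x":0,"y":0,"z":0,"twist":0}]'; python3 -m inch '[{"x":0,"y":1,"z":0,"twist":0},{"x":0,"y":0,"z":0,"twist":0},{"x":0,"y":0,"z":0,"twist":0}]'
```

```text
t: 16.65
tool_pos: [0.6041, 0.1077, 0.2326]
orientation: [-1.567, -0.127, 0.126]
force: [-4.2, 0.0, 5.8]
opening: 0.0418
t: 16.95
tool_pos: [0.6041, 0.1077, 0.2326]
orientation: [-1.567, -0.127, 0.126]
force: [-7.9, -1.6, 12.9]
opening: 0.0419
```

```bash
python3 -m inch '[{"x":0,"y":-1,"z":0,"twist":0},{"x":0,"y":0,"z":0,"twist":0},{"x":0,"y":0,"z":0,"twist":0},{"x":0,"y":0,"z":0,"twist":0},{"x":0,"y":0,"z":0,"twist":0}]' 0.9
python3 -m inch '[{"x":0,"y":-10,"z":0,"twist":0},{"x":0,"y":-20,"z":0,"twist":0},{"x":0,"y":-40,"z":0,"twist":0},{"x":0,"y":-30,"z":0,"twist":0},{"x":0,"y":-20,"z":0,"twist":0},{"x":0,"y":0,"z":0,"twist":0}]'
python3 -c "
from h import *
go(.4180,.307,.18)"
```

```text
t: 17.45
tool_pos: [0.604, 0.1077, 0.2315]
orientation: [-1.567, -0.126, 0.127]
force: [-0.0, 0.4, -0.2]
opening: 0.077
t: 18.05
tool_pos: [0.6052, 0.1079, 0.357]
orientation: [-1.567, -0.133, 0.12]
force: [0.2, 0.6, 0.7]
opening: 0.0884
t 18.05 grasp [0.6065 0.108  0.19  ] yaw 0.161 tilt 0.0078 op 0.0884 F [0.2 0.6 0.7] -> tool mm [-154.2    8.7  226.7]
```

```bash
python3 -m inch '[{"x":-12,"y":0,"z":17,"twist":0},{"x":-21,"y":0,"z":32,"twist":0},{"x":-21,"y":0,"z":32,"twist":0},{"x":-21,"y":0,"z":32,"twist":0},{"x":-21,"y":0,"z":32,"twist":0},{"x":-21,"y":0,"z":32,"twist":0},{"x":-21,"y":0,"z":32,"twist":0},{"x":-14,"y":0,"z":17,"twist":0},{"x":0,"y":0,"z":0,"twist":0},{"x":0,"y":0,"z":0,"twist":0}]' 1
python3 -c "
from h import *
go(.418,.307,.040)
look('w5',[(.418,.307,.08,.016),(.418,.307,.05,.026)])
t=cam('top',True);cv2.imwrite('pics/top1.png',t['color'][:,:,::-1])"
```

```text
t: 19.05
tool_pos: [0.4175, 0.3064, 0.3511]
orientation: [-1.568, -0.127, 0.128]
force: [1.0, -0.5, -0.3]
opening: 0.0931
t 19.05 grasp [0.4174 0.3063 0.1841] yaw 0.162 tilt 0.0009 op 0.0931 F [ 1.  -0.5 -0.3] -> tool mm [  0.8 144.1   0.7]
```

View pics/w5.png

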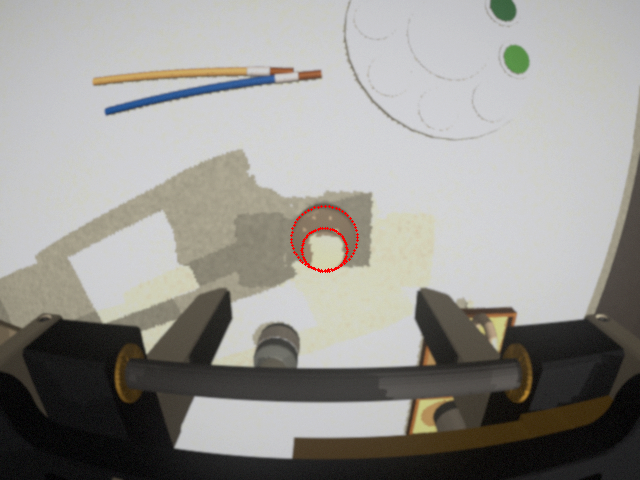

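View pics/top1.png

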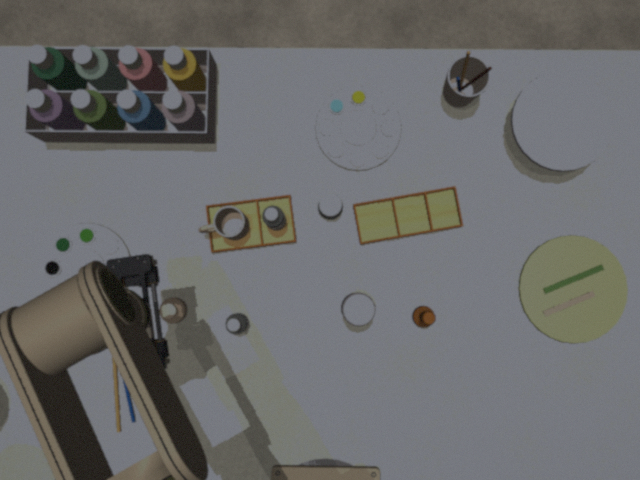

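```bash
python3 -m inch '[{"x":1,"y":15,"z":0,"twist":0},{"x":0,"y":35,"z":0,"twist":0},{"x":0,"y":35,"z":0,"twist":0},{"x":0,"y":30,"z":0,"twist":0},{"x":0,"y":18,"z":0,"twist":0},{"x":0,"y":8,"z":0,"twist":0},{"x":0,"y":3,"z":0,"twist":0},{"x":0,"y":0,"z":0,"twist":0},{"x":0,"y":0,"z":0,"twist":0}]' 1 20
python3 -m inch '[{"x":0,"y":0,"z":0,"twist":0},{"x":0,"y":0,"z":0,"twist":0},{"x":0,"y":0,"z":0,"twist":0},{"x":0,"y":0,"z":0,"twist":0},{"x":0,"y":0,"z":0,"twist":0},{"x":0,"y":0,"z":0,"twist":0},{"x":0,"y":0,"z":0,"twist":0},{"x":0,"y":0,"z":0,"twist":0},{"x":0,"y":0,"z":0,"twist":0}]' -1 20
python3 -c "
from h import *
go(.418,.307,.04)"
```

```text
t: 20.05
tool_pos: [0.4194, 0.3068, 0.2089]
orientation: [-1.566, -0.128, 0.125]
force: [0.6, -0.7, 0.4]
opening: 0.0932
t: 20.95
tool_pos: [0.4187, 0.3066, 0.2078]
orientation: [-1.567, -0.126, 0.127]
force: [-1.0, -0.3, 2.3]
opening: 0.0516
t 20.95 grasp [0.4186 0.3066 0.0408] yaw 0.161 tilt 0.0003 op 0.0516 F [-1.  -0.3  2.3] -> tool mm [-0.6  0.8  0.5]
```

```bash
python3 -m inch '[{"x":0,"y":-5,"z":0,"twist":0},{"x":0,"y":-10,"z":0,"twist":0},{"x":0,"y":-20,"z":0,"twist":0},{"x":0,"y":-25,"z":0,"twist":0},{"x":0,"y":-25,"z":0,"twist":0},{"x":0,"y":-25,"z":0,"twist":0},{"x":0,"y":-20,"z":0,"twist":0},{"x":0,"y":-10,"z":0,"twist":0},{"x":0,"y":0,"z":0,"twist":0},{"x":0,"y":0,"z":0,"twist":0}]'
python3 -c "
from h import *
go(*BAYS['vase'],.18)"
```

```text
t: 21.95
tool_pos: [0.4185, 0.3065, 0.3471]
orientation: [-1.567, -0.126, 0.127]
force: [0.3, -0.7, -0.9]
opening: 0.0517
t 21.95 grasp [0.4184 0.3064 0.1801] yaw 0.161 tilt 0.0007 op 0.0517 F [ 0.3 -0.7 -0.9] -> tool mm [ 1.192e+02  1.000e-01 -4.294e+02]
```

```bash
python3 -m inch '[{"x":3,"y":0,"z":-10,"twist":0},{"x":5,"y":0,"z":-20,"twist":0},{"x":8,"y":0,"z":-30,"twist":0},{"x":8,"y":0,"z":-30,"twist":0},{"x":8,"y":0,"z":-30,"twist":0},{"x":8,"y":0,"z":-30,"twist":0},{"x":8,"y":0,"z":-30,"twist":0},{"x":8,"y":0,"z":-30,"twist":0},{"x":8,"y":0,"z":-30,"twist":0},{"x":8,"y":0,"z":-30,"twist":0}]'
python3 -m inch '[{"x":8,"y":0,"z":-30,"twist":0},{"x":8,"y":0,"z":-30,"twist":0},{"x":8,"y":0,"z":-30,"twist":0},{"x":8,"y":0,"z":-30,"twist":0},{"x":8,"y":0,"z":-22,"twist":0},{"x":5,"y":0,"z":-12,"twist":0},{"x":2,"y":0,"z":-5,"twist":0},{"x":0,"y":0,"z":0,"twist":0},{"x":0,"y":0,"z":0,"twist":0},{"x":0,"y":0,"z":0,"twist":0}]'
python3 -c "
from h import *
go(*BAYS['vase'],.0458)
look('w6',[(.6049,-.0984,.005,.019),(.6049,-.0984,.005,.036)])"
```

```text
t: 22.95
tool_pos: [0.533, 0.0496, 0.3463]
orientation: [-1.567, -0.124, 0.128]
force: [0.6, -0.7, -0.4]
opening: 0.0516
t: 23.95
tool_pos: [0.6047, -0.0968, 0.3477]
orientation: [-1.567, -0.127, 0.127]
force: [-0.1, -0.1, -1.4]
opening: 0.0511
t 23.95 grasp [ 0.6047 -0.0968  0.1807] yaw 0.162 tilt 0.0003 op 0.0511 F [-0.1 -0.1 -1.4] -> tool mm [ 1.000e-01  1.349e+02 -1.700e+00]
```

View pics/w6.png

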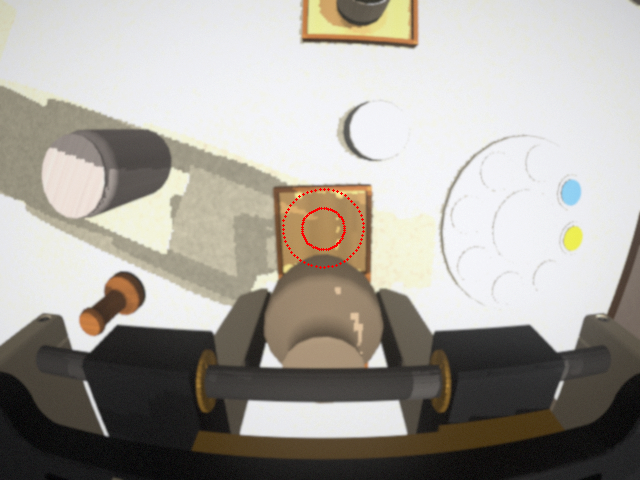

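```bash
python3 -m inch '[{"x":0,"y":10,"z":-1,"twist":0},{"x":0,"y":25,"z":0,"twist":0},{"x":0,"y":25,"z":0,"twist":0},{"x":0,"y":25,"z":0,"twist":0},{"x":0,"y":20,"z":0,"twist":0},{"x":0,"y":14,"z":0,"twist":0},{"x":0,"y":7,"z":0,"twist":0},{"x":0,"y":4,"z":0,"twist":0},{"x":0,"y":2,"z":0,"twist":0},{"x":0,"y":0,"z":0,"twist":0},{"x":0,"y":0,"z":0,"twist":0},{"x":0,"y":0,"z":0,"twist":0}]'
python3 -m inch '[{"x":0,"y":1,"z":0,"twist":0},{"x":0,"y":0,"z":0,"twist":0},{"x":0,"y":0,"z":0,"twist":0}]'; python3 -m inch '[{"x":0,"y":1,"z":0,"twist":0},{"x":0,"y":0,"z":0,"twist":0},{"x":0,"y":0,"z":0,"twist":0}]'
```

```text
t: 25.2
tool_pos: [0.6055, -0.0989, 0.2166]
orientation: [-1.568, -0.127, 0.125]
force: [0.4, -0.2, -1.1]
opening: 0.0517
t: 25.5
tool_pos: [0.6051, -0.0988, 0.2147]
orientation: [-1.567, -0.126, 0.126]
force: [-0.6, 0.7, -1.7]
opening: 0.0517
t: 25.8
tool_pos: [0.6051, -0.0988, 0.2136]
orientation: [-1.567, -0.126, 0.127]
force: [-0.4, -0.3, -1.7]
opening: 0.051
```

```bash
python3 -m inch '[{"x":0,"y":1,"z":0,"twist":0},{"x":0,"y":0,"z":0,"twist":0},{"x":0,"y":0,"z":0,"twist":0}]'; python3 -m inch '[{"x":0,"y":1,"z":0,"twist":0},{"x":0,"y":0,"z":0,"twist":0},{"x":0,"y":0,"z":0,"twist":0}]'
```

```text
t: 26.1
tool_pos: [0.6052, -0.0988, 0.2128]
orientation: [-1.567, -0.127, 0.126]
force: [0.1, 0.2, -0.5]
opening: 0.0514
t: 26.4
tool_pos: [0.6053, -0.0988, 0.2128]
orientation: [-1.567, -0.127, 0.126]
force: [-4.1, 1.5, 7.2]
opening: 0.0518
```

```bash
python3 -m inch '[{"x":0,"y":0,"z":0,"twist":0},{"x":0,"y":0,"z":0,"twist":0},{"x":0,"y":0,"z":0,"twist":0},{"x":0,"y":0,"z":0,"twist":0},{"x":0,"y":0,"z":0,"twist":0}]' 0.8
python3 -m inch '[{"x":0,"y":-5,"z":0,"twist":0},{"x":0,"y":-15,"z":0,"twist":0},{"x":0,"y":-35,"z":0,"twist":0},{"x":0,"y":-40,"z":0,"twist":0},{"x":0,"y":-25,"z":0,"twist":0},{"x":0,"y":-10,"z":0,"twist":0},{"x":0,"y":0,"z":0,"twist":0}]'
python3 -c "
from h import *
go(.393,.181,.175)
look('w7',[(.6050,-.0984,.085,.016)])"
```

```text
t: 26.9
tool_pos: [0.6051, -0.0988, 0.2116]
orientation: [-1.567, -0.126, 0.127]
force: [0.2, -0.4, 0.8]
opening: 0.0828
t: 27.6
tool_pos: [0.6057, -0.0989, 0.3445]
orientation: [-1.568, -0.13, 0.123]
force: [0.5, -0.1, -0.6]
opening: 0.0838
t 27.60 grasp [ 0.6064 -0.0991  0.1775] yaw 0.161 tilt 0.0044 op 0.0838 F [ 0.5 -0.1 -0.6] -> tool mm [-165.8    1.3  310.7]
```

View pics/w7.png

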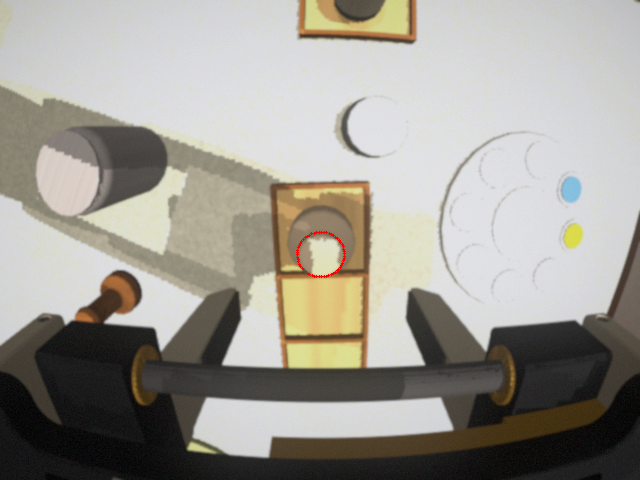

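```bash
python3 -m inch '[{"x":-8,"y":0,"z":15,"twist":0},{"x":-16,"y":0,"z":30,"twist":0},{"x":-16,"y":0,"z":30,"twist":0},{"x":-16,"y":0,"z":30,"twist":0},{"x":-16,"y":0,"z":30,"twist":0},{"x":-16,"y":0,"z":30,"twist":0},{"x":-16,"y":0,"z":30,"twist":0},{"x":-16,"y":0,"z":30,"twist":0},{"x":-16,"y":0,"z":30,"twist":0},{"x":-16,"y":0,"z":30,"twist":0},{"x":-8,"y":0,"z":17,"twist":0},{"x":-4,"y":0,"z":8,"twist":0}]' 1
python3 -m inch '[{"x":0,"y":0,"z":0,"twist":0},{"x":0,"y":0,"z":0,"twist":0}]'
python3 -c "
from h import *
go(.393,.181,.037)
look('w8',[(.393,.181,.075,.013),(.393,.181,.044,.021)])"
```

```text
t: 28.85
tool_pos: [0.392, 0.1819, 0.3396]
orientation: [-1.568, -0.125, 0.131]
force: [-0.1, -0.6, -1.0]
opening: 0.0929
t: 29.05
tool_pos: [0.3937, 0.1805, 0.3409]
orientation: [-1.568, -0.126, 0.127]
force: [-0.5, -0.5, 0.3]
opening: 0.0932
t 29.05 grasp [0.3935 0.1803 0.1739] yaw 0.161 tilt 0.0014 op 0.0932 F [-0.5 -0.5  0.3] -> tool mm [ -0.2 136.9   0.8]
```

View pics/w8.png

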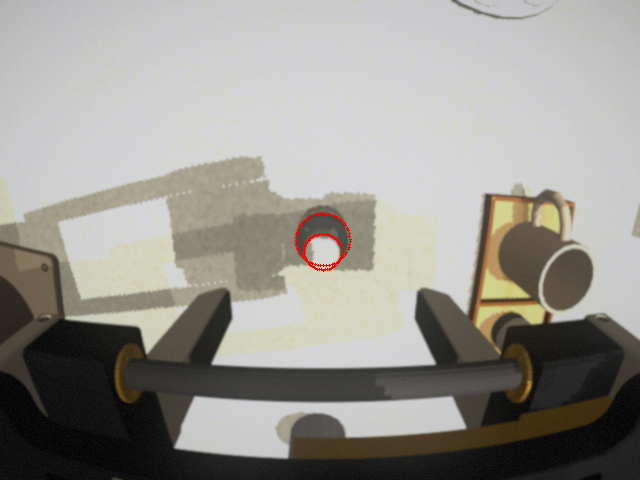

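```bash
python3 -m inch '[{"x":0,"y":15,"z":1,"twist":0},{"x":0,"y":35,"z":0,"twist":0},{"x":0,"y":35,"z":0,"twist":0},{"x":0,"y":25,"z":0,"twist":0},{"x":0,"y":16,"z":0,"twist":0},{"x":0,"y":8,"z":0,"twist":0},{"x":0,"y":3,"z":0,"twist":0},{"x":0,"y":0,"z":0,"twist":0},{"x":0,"y":0,"z":0,"twist":0}]' 1 20
python3 -m inch '[{"x":0,"y":0,"z":0,"twist":0},{"x":0,"y":0,"z":0,"twist":0},{"x":0,"y":0,"z":0,"twist":0},{"x":0,"y":0,"z":0,"twist":0},{"x":0,"y":0,"z":0,"twist":0},{"x":0,"y":0,"z":0,"twist":0},{"x":0,"y":0,"z":0,"twist":0},{"x":0,"y":0,"z":0,"twist":0},{"x":0,"y":0,"z":0,"twist":0}]' -1 20
python3 -c "
from h import *
go(.393,.181,.037)"
python3 -m inch '[{"x":0,"y":-5,"z":0,"twist":0},{"x":0,"y":-10,"z":0,"twist":0},{"x":0,"y":-20,"z":0,"twist":0},{"x":0,"y":-25,"z":0,"twist":0},{"x":0,"y":-25,"z":0,"twist":0},{"x":0,"y":-25,"z":0,"twist":0},{"x":0,"y":-20,"z":0,"twist":0},{"x":0,"y":-10,"z":0,"twist":0},{"x":0,"y":0,"z":0,"twist":0},{"x":0,"y":0,"z":0,"twist":0}]'
python3 -c "
from h import *
go(*BAYS['short'],.177)"
```

```text
t: 30.0
tool_pos: [0.3941, 0.182, 0.2058]
orientation: [-1.567, -0.127, 0.125]
force: [-0.5, 0.5, 0.1]
opening: 0.0931
t: 30.9
tool_pos: [0.3933, 0.1819, 0.2047]
orientation: [-1.567, -0.126, 0.127]
force: [-1.7, -0.6, 0.4]
opening: 0.0415
t 30.90 grasp [0.3933 0.1819 0.0377] yaw 0.161 tilt 0.0003 op 0.0415 F [-1.7 -0.6  0.4] -> tool mm [-0.4  0.7 -0.8]
t: 31.9
tool_pos: [0.3932, 0.1818, 0.3441]
orientation: [-1.567, -0.126, 0.127]
force: [-0.2, 0.0, -1.8]
opening: 0.0413
t 31.90 grasp [0.3931 0.1818 0.1771] yaw 0.161 tilt 0.0006 op 0.0413 F [-0.2  0.  -1.8] -> tool mm [ 1.663e+02  1.000e-01 -3.845e+02]
```

```bash
python3 -m inch '[{"x":5,"y":0,"z":-10,"twist":0},{"x":9,"y":0,"z":-20,"twist":0},{"x":13,"y":0,"z":-30,"twist":0},{"x":13,"y":0,"z":-30,"twist":0},{"x":13,"y":0,"z":-30,"twist":0},{"x":13,"y":0,"z":-30,"twist":0},{"x":13,"y":0,"z":-30,"twist":0},{"x":13,"y":0,"z":-30,"twist":0},{"x":13,"y":0,"z":-30,"twist":0},{"x":13,"y":0,"z":-30,"twist":0}]'
python3 -m inch '[{"x":13,"y":0,"z":-30,"twist":0},{"x":13,"y":0,"z":-30,"twist":0},{"x":12,"y":0,"z":-30,"twist":0},{"x":6,"y":0,"z":-14,"twist":0},{"x":4,"y":0,"z":-10,"twist":0},{"x":0,"y":0,"z":0,"twist":0},{"x":0,"y":0,"z":0,"twist":0},{"x":0,"y":0,"z":0,"twist":0}]'
python3 -c "
from h import *
go(*BAYS['short'],.0427)
look('w9',[(*BAYS['short'],.005,.021),(*BAYS['short'],.005,.032)])"
```

```text
t: 32.9
tool_pos: [0.5534, -0.0678, 0.343]
orientation: [-1.567, -0.124, 0.128]
force: [0.0, -0.1, -2.6]
opening: 0.0418
t: 33.7
tool_pos: [0.6185, -0.1697, 0.3445]
orientation: [-1.567, -0.127, 0.127]
force: [0.1, -0.4, -1.0]
opening: 0.0412
t 33.70 grasp [ 0.6184 -0.1697  0.1775] yaw 0.162 tilt 0.0007 op 0.0412 F [ 0.1 -0.4 -1. ] -> tool mm [  0.4 134.8  -1.5]
```

View pics/w9.png

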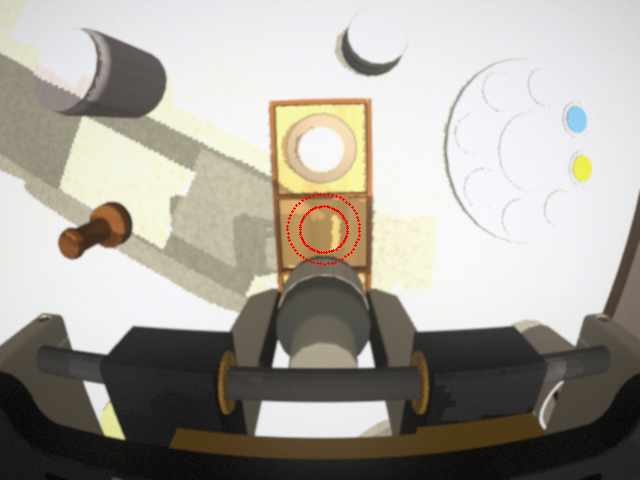

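```bash
python3 -m inch '[{"x":0,"y":10,"z":-1,"twist":0},{"x":0,"y":25,"z":0,"twist":0},{"x":0,"y":25,"z":0,"twist":0},{"x":0,"y":25,"z":0,"twist":0},{"x":0,"y":20,"z":0,"twist":0},{"x":0,"y":14,"z":0,"twist":0},{"x":0,"y":7,"z":0,"twist":0},{"x":0,"y":4,"z":0,"twist":0},{"x":0,"y":2,"z":0,"twist":0},{"x":0,"y":1,"z":0,"twist":0},{"x":0,"y":0,"z":0,"twist":0},{"x":0,"y":0,"z":0,"twist":0}]'
python3 -m inch '[{"x":0,"y":1,"z":0,"twist":0},{"x":0,"y":0,"z":0,"twist":0},{"x":0,"y":0,"z":0,"twist":0}]'; python3 -m inch '[{"x":0,"y":1,"z":0,"twist":0},{"x":0,"y":0,"z":0,"twist":0},{"x":0,"y":0,"z":0,"twist":0}]'
```

```text
t: 34.95
tool_pos: [0.6193, -0.1716, 0.2125]
orientation: [-1.568, -0.127, 0.126]
force: [-0.5, 0.2, -1.6]
opening: 0.0414
t: 35.25
tool_pos: [0.619, -0.1715, 0.2108]
orientation: [-1.567, -0.126, 0.126]
force: [0.2, -0.1, -1.0]
opening: 0.0414
t: 35.55
tool_pos: [0.619, -0.1715, 0.2098]
orientation: [-1.567, -0.127, 0.126]
force: [0.5, 0.9, -0.4]
opening: 0.0417
```

```bash
python3 -m inch '[{"x":0,"y":1,"z":0,"twist":0},{"x":0,"y":0,"z":0,"twist":0},{"x":0,"y":0,"z":0,"twist":0}]'
python3 -m inch '[{"x":0,"y":0,"z":0,"twist":0},{"x":0,"y":0,"z":0,"twist":0},{"x":0,"y":0,"z":0,"twist":0},{"x":0,"y":0,"z":0,"twist":0},{"x":0,"y":0,"z":0,"twist":0}]' 0.7
python3 -m inch '[{"x":0,"y":-5,"z":0,"twist":0},{"x":0,"y":-15,"z":0,"twist":0},{"x":0,"y":-35,"z":0,"twist":0},{"x":0,"y":-40,"z":0,"twist":0},{"x":0,"y":-25,"z":0,"twist":0},{"x":0,"y":-10,"z":0,"twist":0},{"x":0,"y":0,"z":0,"twist":0},{"x":0,"y":0,"z":0,"twist":0}]'
python3 -c "
from h import *
go(.4113,-.1952,.175)"
```

```text
t: 35.85
tool_pos: [0.6191, -0.1715, 0.2097]
orientation: [-1.567, -0.127, 0.126]
force: [-4.3, 0.6, 6.6]
opening: 0.0416
t: 36.35
tool_pos: [0.6189, -0.1715, 0.2086]
orientation: [-1.567, -0.126, 0.127]
force: [0.1, 1.0, 0.2]
opening: 0.0764
t: 37.15
tool_pos: [0.6186, -0.1714, 0.3376]
orientation: [-1.567, -0.125, 0.127]
force: [-0.4, -0.6, -0.2]
opening: 0.0792
t 37.15 grasp [ 0.6184 -0.1713  0.1706] yaw 0.161 tilt 0.0015 op 0.0792 F [-0.4 -0.6 -0.2] -> tool mm [-208.2   -4.2    9.6]
```

```bash
python3 -m inch '[{"x":-12,"y":0,"z":1,"twist":0},{"x":-32,"y":0,"z":1,"twist":0},{"x":-32,"y":0,"z":2,"twist":0},{"x":-32,"y":0,"z":2,"twist":0},{"x":-32,"y":0,"z":2,"twist":0},{"x":-32,"y":0,"z":1,"twist":0},{"x":-24,"y":0,"z":1,"twist":0},{"x":-12,"y":0,"z":0,"twist":0},{"x":0,"y":0,"z":0,"twist":0},{"x":0,"y":0,"z":0,"twist":0},{"x":0,"y":0,"z":0,"twist":0}]' 0.6
python3 -c "
from h import *
go(.4113,-.1952,.046)
look('w10',[(.4113,-.1952,.08,.014),(.4113,-.1952,.0,.022)])"
```

```text
t: 38.25
tool_pos: [0.4128, -0.1949, 0.3385]
orientation: [-1.567, -0.127, 0.127]
force: [0.5, -0.5, 0.0]
opening: 0.0745
t 38.25 grasp [ 0.4128 -0.1948  0.1715] yaw 0.161 tilt 0.0003 op 0.0745 F [ 0.5 -0.5  0. ] -> tool mm [-1.600e+00  1.255e+02 -1.000e-01]
```

View pics/w10.png

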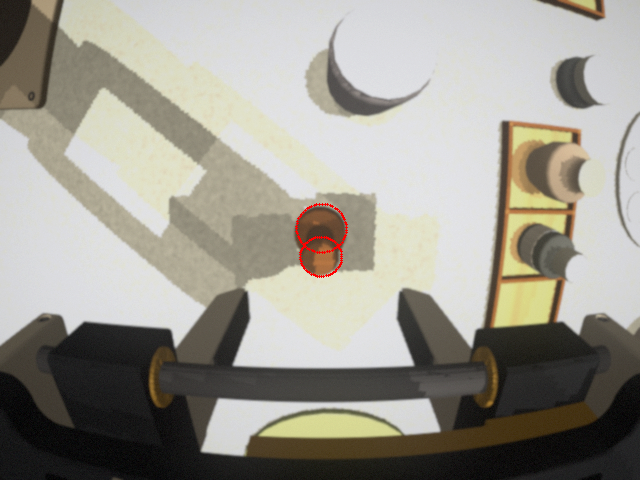

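```bash
python3 -m inch '[{"x":-1,"y":15,"z":0,"twist":0},{"x":0,"y":35,"z":0,"twist":0},{"x":0,"y":30,"z":0,"twist":0},{"x":0,"y":22,"z":0,"twist":0},{"x":0,"y":14,"z":0,"twist":0},{"x":0,"y":7,"z":0,"twist":0},{"x":0,"y":2,"z":0,"twist":0},{"x":0,"y":0,"z":0,"twist":0},{"x":0,"y":0,"z":0,"twist":0}]' 0.6 20
python3 -m inch '[{"x":0,"y":0,"z":0,"twist":0},{"x":0,"y":0,"z":0,"twist":0},{"x":0,"y":0,"z":0,"twist":0},{"x":0,"y":0,"z":0,"twist":0},{"x":0,"y":0,"z":0,"twist":0},{"x":0,"y":0,"z":0,"twist":0},{"x":0,"y":0,"z":0,"twist":0},{"x":0,"y":0,"z":0,"twist":0},{"x":0,"y":0,"z":0,"twist":0}]' -1 20
python3 -c "
from h import *
go(.4113,-.1952,.046)"
python3 -m inch '[{"x":0,"y":-5,"z":0,"twist":0},{"x":0,"y":-10,"z":0,"twist":0},{"x":0,"y":-20,"z":0,"twist":0},{"x":0,"y":-25,"z":0,"twist":0},{"x":0,"y":-25,"z":0,"twist":0},{"x":0,"y":-15,"z":0,"twist":0},{"x":0,"y":0,"z":0,"twist":0},{"x":0,"y":0,"z":0,"twist":0}]'
python3 -c "
from h import *
go(*BAYS['stamp'],.146)"
```

```text
t: 39.2
tool_pos: [0.4115, -0.1954, 0.2145]
orientation: [-1.568, -0.127, 0.126]
force: [0.3, -0.1, 0.4]
opening: 0.0746
t: 40.1
tool_pos: [0.4111, -0.1952, 0.2138]
orientation: [-1.567, -0.126, 0.126]
force: [-0.0, -0.2, 0.8]
opening: 0.0257
t 40.10 grasp [ 0.4111 -0.1952  0.0468] yaw 0.161 tilt 0.0000 op 0.0257 F [-0.  -0.2  0.8] -> tool mm [ 0.2  0.8 -0.1]
t: 40.9
tool_pos: [0.4111, -0.1951, 0.314]
orientation: [-1.568, -0.127, 0.126]
force: [0.2, -0.3, -1.4]
opening: 0.0255
t 40.90 grasp [ 0.4112 -0.1952  0.147 ] yaw 0.161 tilt 0.0010 op 0.0255 F [ 0.2 -0.3 -1.4] -> tool mm [210.7   1.2 -74.4]
```

```bash
python3 -c "
from h import *
look('w11',[])
s=cam('side',True);i=cv2.convertScaleAbs(s['color'][150:400,200:460,::-1],alpha=1.5);cv2.imwrite('pics/s11.png',cv2.resize(i,None,fx=2.3,fy=2.3,interpolation=cv2.INTER_CUBIC))"
```

```text
(no output)
```

View pics/s11.png

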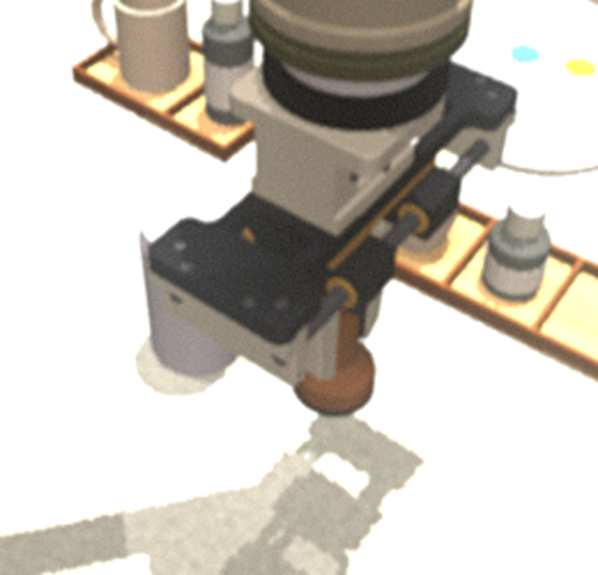

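View pics/w11.png

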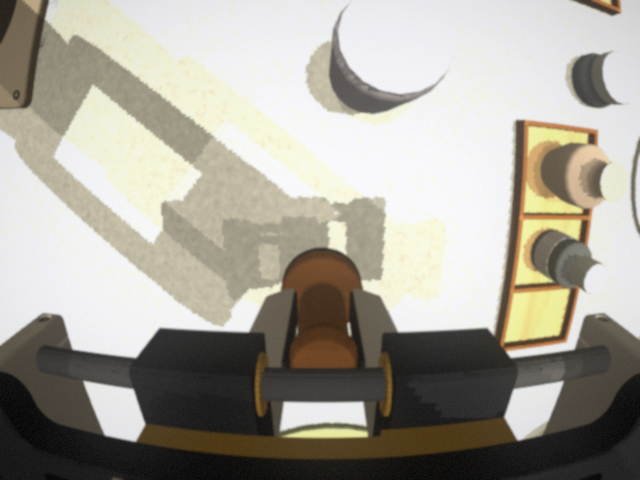

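```bash
python3 -m inch '[{"x":8,"y":0,"z":-3,"twist":0},{"x":20,"y":0,"z":-7,"twist":0},{"x":30,"y":0,"z":-10,"twist":0},{"x":30,"y":0,"z":-10,"twist":0},{"x":30,"y":0,"z":-10,"twist":0},{"x":30,"y":0,"z":-10,"twist":0},{"x":30,"y":0,"z":-10,"twist":0},{"x":20,"y":0,"z":-8,"twist":0},{"x":10,"y":0,"z":-4,"twist":0},{"x":3,"y":0,"z":-2,"twist":0},{"x":0,"y":0,"z":0,"twist":0},{"x":0,"y":0,"z":0,"twist":0}]'
python3 -m inch '[{"x":0,"y":0,"z":0,"twist":0},{"x":0,"y":0,"z":0,"twist":0}]'
python3 -c "
from h import *
go(*BAYS['stamp'],.0518)
look('w12',[(*BAYS['stamp'],.005,.022),(*BAYS['stamp'],.005,.029)])"
```

```text
t: 42.2
tool_pos: [0.6308, -0.2343, 0.313]
orientation: [-1.566, -0.125, 0.127]
force: [-0.2, -0.6, -1.8]
opening: 0.0255
t: 42.4
tool_pos: [0.6308, -0.2343, 0.3139]
orientation: [-1.567, -0.126, 0.126]
force: [-0.1, 0.9, -0.4]
opening: 0.0255
t 42.40 grasp [ 0.6308 -0.2343  0.1469] yaw 0.161 tilt 0.0001 op 0.0255 F [-0.1  0.9 -0.4] -> tool mm [ 0.2 95.1 -0.6]
```

View pics/w12.png

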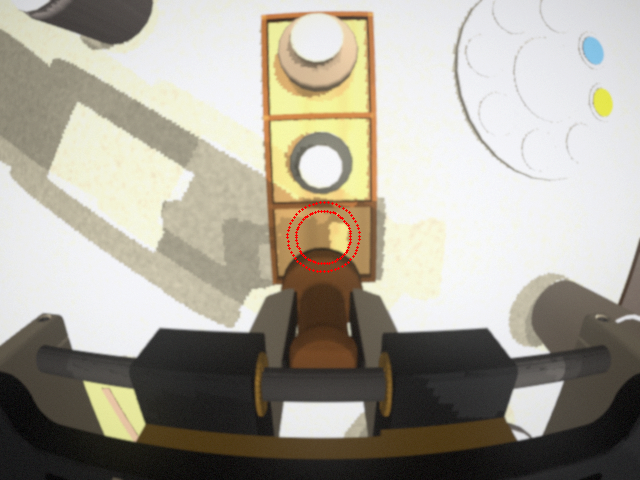

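```bash
python3 -c "
from h import *
s,p,M=st(); g=p+M@GP
look('w13',[(g[0],g[1],g[2]-.0468,.022),(g[0],g[1],g[2]-.0308,.022),(g[0],g[1],g[2]+.0332,.014)])"
```

```text
(no output)
```

View pics/w13.png

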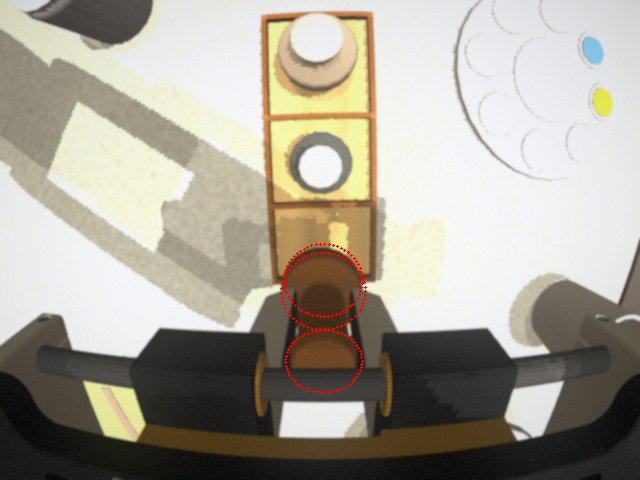

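```bash
python3 -m inch '[{"x":0,"y":10,"z":0,"twist":0},{"x":0,"y":20,"z":0,"twist":0},{"x":0,"y":25,"z":0,"twist":0},{"x":0,"y":18,"z":0,"twist":0},{"x":0,"y":10,"z":0,"twist":0},{"x":0,"y":5,"z":0,"twist":0},{"x":0,"y":3,"z":0,"twist":0},{"x":0,"y":1,"z":0,"twist":0},{"x":0,"y":0,"z":0,"twist":0},{"x":0,"y":0,"z":0,"twist":0},{"x":0,"y":0,"z":0,"twist":0}]'
python3 -m inch '[{"x":0,"y":1,"z":0,"twist":0},{"x":0,"y":0,"z":0,"twist":0},{"x":0,"y":0,"z":0,"twist":0}]'; python3 -m inch '[{"x":0,"y":1,"z":0,"twist":0},{"x":0,"y":0,"z":0,"twist":0},{"x":0,"y":0,"z":0,"twist":0}]'
```

```text
t: 43.6
tool_pos: [0.6314, -0.2344, 0.2225]
orientation: [-1.568, -0.127, 0.126]
force: [0.1, 0.1, -0.8]
opening: 0.0254
t: 43.9
tool_pos: [0.6312, -0.2343, 0.2207]
orientation: [-1.567, -0.126, 0.127]
force: [0.6, -0.1, -0.8]
opening: 0.0257
t: 44.2
tool_pos: [0.6311, -0.2343, 0.2196]
orientation: [-1.567, -0.126, 0.127]
force: [-0.0, 0.1, -0.9]
opening: 0.026
```

```bash
python3 -m inch '[{"x":0,"y":1,"z":0,"twist":0},{"x":0,"y":0,"z":0,"twist":0},{"x":0,"y":0,"z":0,"twist":0}]'
python3 -m inch '[{"x":0,"y":0,"z":0,"twist":0},{"x":0,"y":0,"z":0,"twist":0},{"x":0,"y":0,"z":0,"twist":0},{"x":0,"y":0,"z":0,"twist":0},{"x":0,"y":0,"z":0,"twist":0}]' 0.3
python3 -m inch '[{"x":0,"y":-5,"z":0,"twist":0},{"x":0,"y":-15,"z":0,"twist":0},{"x":0,"y":-35,"z":0,"twist":0},{"x":0,"y":-40,"z":0,"twist":0},{"x":0,"y":-25,"z":0,"twist":0},{"x":0,"y":-10,"z":0,"twist":0},{"x":0,"y":0,"z":0,"twist":0},{"x":0,"y":0,"z":0,"twist":0}]'
python3 -c "
from h import *
B=BAYS;look('w14',[(*B['stamp'],.005,.022),(*B['stamp'],.085,.014),(*B['short'],.08,.013),(*B['vase'],.085,.016)])"
```

```text
t: 44.5
tool_pos: [0.6312, -0.2343, 0.2188]
orientation: [-1.567, -0.127, 0.126]
force: [-0.4, -0.3, -1.1]
opening: 0.0255
t: 45.0
tool_pos: [0.6312, -0.2343, 0.2188]
orientation: [-1.567, -0.126, 0.126]
force: [0.5, -0.2, -0.1]
opening: 0.0588
t: 45.8
tool_pos: [0.6309, -0.2342, 0.3475]
orientation: [-1.566, -0.125, 0.128]
force: [1.1, 0.3, -0.2]
opening: 0.0601
```

View pics/w14.png

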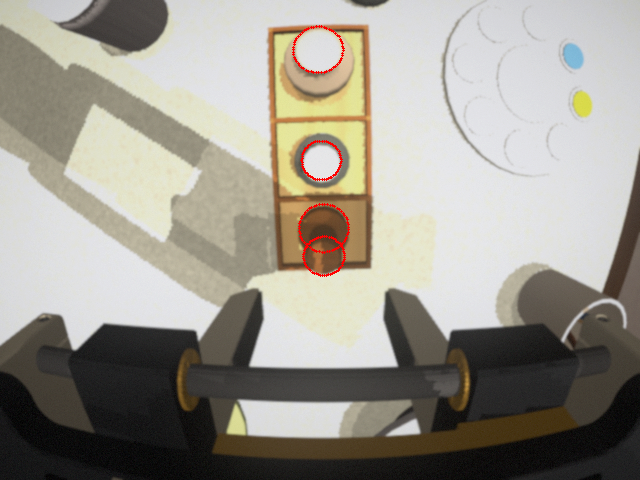

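```bash
python3 -m inch '[{"x":-15,"y":-5,"z":-10,"twist":0},{"x":-30,"y":0,"z":-20,"twist":0},{"x":-30,"y":0,"z":-20,"twist":0},{"x":-30,"y":0,"z":-20,"twist":0},{"x":-30,"y":0,"z":-20,"twist":0},{"x":-30,"y":0,"z":-20,"twist":0},{"x":-30,"y":0,"z":-20,"twist":0},{"x":-15,"y":0,"z":-10,"twist":0},{"x":0,"y":0,"z":0,"twist":0},{"x":0,"y":0,"z":0,"twist":0}]'
python3 - <<'E'
from h import *
T=cam("top",True);S=cam("side",True)
cv2.imwrite("pics/top2.png",cv2.resize(cv2.convertScaleAbs(T["color"][170:350,180:500,::-1],alpha=1.5),None,fx=2.4,fy=2.4,interpolation=cv2.INTER_CUBIC)); cv2.imwrite("pics/side2.png",S["color"][:,:,::-1])
for n,c in(("T",T),("S",S)):
    c=dict(c);c["depth"]=cv2.medianBlur(c["depth"],5);P=cloud(c)
    for k,(t,x0,y0,h,w) in dict(mug=("2",0,.034,.085,.033),tall=("2",0,-.052,.12,.024),vase=("3",0,.065,.085,.03),short=("3",0,-.009,.08,.024),stamp=("3",0,-.074,.085,.024)).items():
        cx,cy=bay(t,0);th={"2":.139,"3":.189}[t]
        q=(P[...,:2]-[cx,cy])@np.array([[np.cos(th),-np.sin(th)],[np.sin(th),np.cos(th)]])
        m=(abs(q[...,0]-x0)<w+.012)&(abs(q[...,1]-y0)<w+.012)&(P[...,2]>h-.007)
        v,u=np.nonzero(m)
        hull=cv2.convexHull(np.c_[u,v].astype(np.float32))[:,0]
        W=plane(c,hull,h)[:,:2]; (ccx,ccy),r=cv2.minEnclosingCircle(W.astype(np.float32))
        d=(np.array([ccx,ccy])-[cx,cy])@np.array([[np.cos(th),-np.sin(th)],[np.sin(th),np.cos(th)]])
        print(n,k,"ztop %.3f"%np.nanpercentile(P[...,2][m],70),"off centre mm",((d-[x0,y0])*1e3).round(1),"dia %.1f"%(2e3*r))
    for k,(x,y,h) in dict(can=(.4263,-.0597,.115),jar=(.6327,-.0036,.045)).items():
        m=(abs(P[...,0]-x)<.05)&(abs(P[...,1]-y)<.05)&(P[...,2]>h-.006); v,u=np.nonzero(m)
        W=plane(c,cv2.convexHull(np.c_[u,v].astype(np.float32))[:,0],h)[:,:2]; print(n,k,np.round(cv2.minEnclosingCircle(W.astype(np.float32)),4) if False else cv2.minEnclosingCircle(W.astype(np.float32)))
E
```

```text
t: 46.85
tool_pos: [0.4462, -0.4061, 0.3532]
orientation: [-1.566, -0.125, 0.126]
force: [0.4, -0.3, -0.1]
opening: 0.0603
T mug ztop 0.081 off centre mm [-0.  0.] dia 61.6
T tall ztop 0.119 off centre mm [ 0.  -0.3] dia 24.7
T vase ztop 0.084 off centre mm [0.7 0.2] dia 29.0
T short ztop 0.080 off centre mm [0.3 0.2] dia 25.1
T stamp ztop 0.084 off centre mm [-0.8  1.1] dia 26.2
T can ((0.42644792795181274, -0.05942453071475029), 0.029230879619717598)
T jar ((0.6329067349433899, -0.0036154675763100386), 0.022981829941272736)
S mug ztop 0.081 off centre mm [-5.3 -4.7] dia 68.2
S tall ztop 0.118 off centre mm [-6.3 -4.8] dia 31.5
S vase ztop 0.083 off centre mm [-5.  -1.1] dia 31.6
S short ztop 0.078 off centre mm [-6.1 -2.1] dia 29.7
S stamp ztop 0.083 off centre mm [-7.2  0. ] dia 28.7
S can ((0.4224126935005188, -0.06180594116449356), 0.03023357130587101)
S jar ((0.6278473734855652, -0.007019483484327793), 0.024642817676067352)
```

View pics/top2.png

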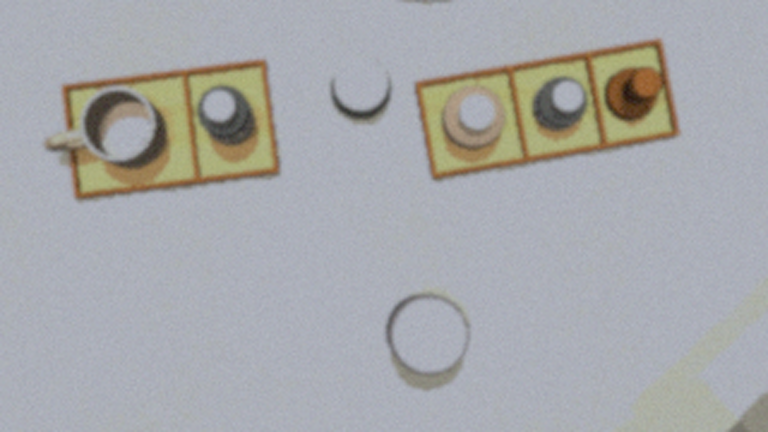

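View pics/side2.png

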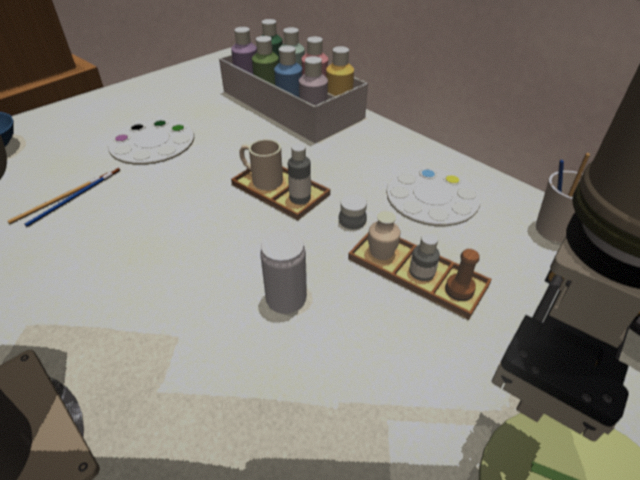

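All five pieces are upright in their own bays, within about 1 mm of the bay centres in the top view. The side view's offsets are the known bias from the near wall plus calibration. The can and jar have not moved, and the arm is clear.

```bash
python3 -m inch '[{"x":0,"y":0,"z":0,"twist":0},{"x":0,"y":0,"z":0,"twist":0}]'; python3 -c "
from plant import robot
print(robot.close_job())"
```

```text
t: 47.15
tool_pos: [0.4471, -0.4054, 0.3537]
orientation: [-1.567, -0.128, 0.128]
force: [0.8, 0.6, -0.1]
opening: 0.0602
the job is handed in; nothing more can be done
None
```

All five pieces are standing upright in their bays, and I handed the job in at about 47 s of the 131 s allowed; no verdict was reported. I lowered each piece to the tray floor before letting go; for the mug, both bottles and the vase the wrist force showed contact.

**Last top-view check:**
- **Pieces:** every piece is within about 1.2 mm of its bay centre. The tops measure at the expected heights for standing on the floor, except the mug. Its rim read 0.081 m instead of 0.085 m, from a slice that takes in a little of its wall.
- **Can and jar:** both are within 0.3 mm of where they started, and the arm is well clear.

**Checks that disagreed or looked odd:**
- **Side view:** it put the pieces 5–7 mm nearer that camera in tray x, and up to 5 mm in y. The untouched can and jar showed a similar 4–6 mm shift from the top view. So I took most of it as bias from seeing the near walls plus calibration error, and relied on the top view. The wrist camera overlays agreed with the top view.
- **Stamp grip:** the stamp was held near its knob (26 mm opening instead of 22 mm). No contact force showed when I set it down, so I released it at the height worked out for the floor. It came down upright, 0.8 mm (x) and 1.1 mm (y) off centre.

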